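Turn the machined cover over on the tipping stop

TASK

Turn the flat aluminium cover over for measuring its other side, without ever lifting or carrying it: with the fingertips push it along the steel bed into the sloped stop until it rides up and stands leaning on the stop with its near edge dropped into the slot. Then reach over the stop, push the cover's raised edge back towards the robot's side from behind, so that it topples and lies flat on the bed with its underside up. Leave the gauges, tools and other things around it where they are.

Things in the scene. Friction and masses are not known exactly. Their poses are not given: they have to be found in the camera images.
- bed: Flat grey steel bed, 210 mm wide, fixed to the table, with a sloped steel stop, 130 mm wide, across its far end. Origin: on the table, under the middle of the stop's toe line; x points along the bed into the stop (push direction), y to its left, z up. Bed top at z = 12 mm, from x = -180 to -9 mm, then a slot, then the stop from x = 0. Smooth metal, friction 0.45 to 0.63.
- slot (a point): middle of the slot's mouth at bed-top height. The slot crosses the bed along y just before the stop: 9 mm wide (bed x = -9 to 0), 5 mm deep. Axes as the bed's
- stop_top (a point): middle of the stop's top edge, 40 mm above the bed's top. In the bed's frame the stop rises at 45 deg from x = 0, z = 12 to x = 20, z = 32 mm, then at 62 deg to this edge at x = 31, z = 52 mm; it ends behind at x = 40 mm, the bed at x = 55 mm. Axes as the bed's
- cover: Loose flat aluminium plate, 86 mm along its x (towards the stop), 100 mm along its y, 6 mm thick, 110 to 175 g, lying on the bed. Origin: centre of its underside; z points out of the face that is up at the start (plain, with a round ring mark; the other has two dark milled pockets). Starts 15 to 55 mm before the slot, turned at most 9 degrees to the bed.
- cover_lead (a point): middle of the cover's edge nearest the stop at the start, at half thickness, 43 mm from the centre; axes as the cover's. With the cover leaning home (about 52 degrees to the level) this edge stands about 75 mm above the table and projects about 28 mm past the stop's top edge, free to be pushed from behind
- cover_tail (a point): middle of the cover's edge nearest the robot at the start, at half thickness, 43 mm from the centre; axes as the cover's. It is about 15 mm above the table while the cover lies on the bed, and about 9 mm when it has dropped into the slot
- ring_gauge: plain steel ring, 32 mm across, 14 mm high, lying on the bed's left margin; not to be disturbed. Origin: on its underside
- plug_gauge: stepped dark steel plug, 22 mm across, 40 mm tall, standing on the bed's right margin; not to be disturbed. Origin: on its underside
- v_block: dark steel V-block 50 x 40 x 34 mm on the table left of the bed; not to be disturbed. Origin: on its underside
- parallel: steel bar 120 x 12 x 24 mm on the table right of the bed; not to be disturbed. Origin: on its underside
- thumb_nut: brass thumb nut 28 mm across, 22 mm tall, on the table beyond the stop; not to be disturbed. Origin: on its underside
- hex_key: L-shaped hex key, 100 x 30 mm, 6 mm thick, lying on the table right of the bed; not to be disturbed. Origin: on its underside
- brush: bench brush lying on the table left of the bed; not to be disturbed. Origin: on its underside

How it is judged:
By the outcome, as a careful person would: the job done as asked, in the order asked, and still so for the second after the job is handed in, with the robot touching nothing.
It also fails if it takes over 48 s, if anything falls off the work surface, if the arm or the gripper's body presses on something with over 40 N, if the wrist force passes 120 N, or if a joint passes its speed limit or range.

ROBOT

A 6-joint arm with a two-finger parallel gripper is mounted at the origin on the work surface. World frame = base frame: x ahead of the robot, y to its left, z up, the work surface at z = 0. Lengths are in m, angles in rad, forces in N, time in s.
With the tool pointing down it reaches from about 0.225 to 0.725 m from the base axis. Payload 3.1 kg.
Tool frame: the origin (TCP) lies at the very end of the fingers, on their centre line; the grasp point (between the pads) lies 19 mm behind it; x points along the fingers, y is the direction in which the jaws open and shut, and the axes are right-handed (so a half turn about x gives the same grasp; the last joint's range is limited). The gripper opens to 85 mm and grips with 20 to 120 N. Pads are 22 mm wide; open, the fingers measure 114 mm over their backs; the gripper's body (76 mm by 85 mm) begins 54 mm behind the grasp point. The pads swing forward as they close: fully open they stand 13 mm farther back than shut.
Start: joints at [-1.334, 0.048, 0.099, 1.622, 0, 1.443], TCP at [0.187, -0.49, 0.193] pointing down, gripper open.
Joint ranges: [-2.91, 2.91], [-0.99, 1.94], [-1.21, 1.42], [-2.12, 2.29], [-1.49, 1.47], [-3.14, 3.14]. Speed limits (rad/s): [2.79, 2.79, 3.14, 3.14, 3.14, 3.14].

INTERFACE

Orientations are given as a 3x3 rotation matrix whose columns are the frame's x, y, z axes.
In Python, from plant import * gives the robot as it stands.
- The arm moves only by the tool jog_arm, never from a script. Its argument "motion" is a list of rows, each an object of numbers: "x", "y", "z": the shift along the tool's x, y, z in mm; "spin": the turn about the tool's x in rad; "grip": the opening, from 0 (shut) to 1 (fully open). In form: [{"x": .., "y": .., "z": .., "spin": .., "grip": ..}, ...]. A call has 1 to 5 rows; each row is the pose to reach, as a shift and turn from the pose commanded when the call began, along the tool's axes at that moment; what a row does not reach only later rows make up. A row lasts 1/12 s, in which the tool goes at most 41.7 mm and 7.16 degrees, less where a joint would pass 70% of its speed; a pose out of reach is approached as far as the arm can. A call with a gripper value outside its range is refused whole. The fingers move at their own pace and stop on an object; the grip force is fixed at half the most. Time passes only in rows, so rows that repeat a pose let the fingers close. It gives the time, the measured TCP pose, the force and the opening at its end, in the units of the state.
- state(): the state, without advancing time (a new reading comes with each control period).
- capture(name): name is "scene" or "side" or "wrist"; returns the picture (400x640x3 uint8, red, green, blue); there is no depth.
- camera_params(name): a dict with "intrinsics" (3x3 intrinsics, pixels), "origin" and "rotation" of the camera in the world; the wrist camera has in their place "hand_eye" (4x4, takes a point from camera to tool coordinates, whose origin is the TCP and whose axes are the tool frame's). Camera axes: x right, y down, z forward; pixel columns grow to the right and rows downward; lengths in m; the calibration is good to about 2 mm. A picture is of the moment at which its call begins: read the wrist's pose just before it. camera_params takes no time and is no camera call.
- job_done(): hands the job in, once; it reports no verdict.
The state is a dict: "time": time; "joint_positions": joint angles; "qd": joint speeds; "joint_efforts": joint torques, N m; "position": TCP position; "tool_rot": TCP orientation; "contact_force": force on the tool from outside, world axes, zero at the start; "wrist_torque": the same for the moment, N m; "width": opening from 0.0 (shut) to 1.0 (fully open).
Only numpy, scipy, OpenCV 4.12 (cv2) and the standard library are available. Lean on these libraries where they do the work, as an engineer would, in place of code of your own. Each camera call takes 0.05 s, during which the arm holds its last target.

## Working session

There is one attempt and no reset: what is moved stays moved. The work goes in short steps, Python scripts to look and compute and a tool call to move; the robot and the scene stay as the last step left them, time stands still between calls to the robot, and variables do not carry over. Pictures are saved under pics/ and viewed, and the job is handed in when it is done.

Besides the shell and the picture viewer there is one more tool, called by a JSON object that holds its "api" and its "payload", one argument or row to a line. jog_arm: Moves the arm, as the interface text tells. Its arguments: {"type":"object","properties":{"motion":{"type":"array","items":{"type":"object","properties":{"x":{"type":"number"},"y":{"type":"number"},"z":{"type":"number"},"spin":{"type":"number"},"grip":{"type":"number"}}}}},"required":["motion"]}

```bash
ls; mkdir -p pics; python3 - <<'E'
from plant import *
import cv2
s=state();print(s)
for n in ["scene","side"]:
    im=capture(n);cv2.imwrite(f"pics/{n}0.png",im[:,:,::-1]);print(n,camera_params(n))
print(camera_params("wrist"))
E
```

```text
pics
{'time': 0.0, 'joint_positions': array([-1.33375699e+00,  4.87557355e-02,  9.75904623e-02,  1.62201909e+00,
       -2.14024905e-05,  1.44300713e+00]), 'qd': array([ 1.77798195e-03, -7.79396689e-04, -1.38379442e-06,  1.28272786e-03,
       -8.16582723e-04, -5.78877910e-04]), 'joint_efforts': array([-6.90498455e-04, -3.38782954e+01,  3.20014143e+01,  2.04911287e-02,
       -4.49916333e-04,  7.43257061e-06]), 'position': array([ 0.18713201, -0.48975413,  0.191711  ]), 'tool_rot': array([[-5.81575309e-04,  3.56788455e-01, -9.34185025e-01],
       [ 2.31622992e-03, -9.34182196e-01, -3.56788816e-01],
       [-9.99997148e-01, -2.37128687e-03, -2.83106795e-04]]), 'contact_force': array([ 0.36156544, -0.27997711,  0.35982843]), 'wrist_torque': array([-0.00055842, -0.05097964,  0.03544155]), 'width': 1.001256901286638}
scene {'intrinsics': array([[395.0500407 ,   0.        , 323.17716366],
       [  0.        , 395.0500407 , 197.92698814],
       [  0.        ,   0.        ,   1.        ]]), 'origin': array([1.24405677, 0.34661792, 0.76097222]), 'rotation': array([[-0.42882548,  0.6370195
[... 329 characters left out ...]
3 ,  0.79537998]), 'rotation': array([[ 0.93589709, -0.2590346 ,  0.23874195],
       [-0.35209604, -0.70935036,  0.61061481],
       [ 0.01118132, -0.65553271, -0.75508399]])}
{'intrinsics': array([[292.12728951,   0.        , 317.98615881],
       [  0.        , 292.12728951, 197.09832749],
       [  0.        ,   0.        ,   1.        ]]), 'hand_eye': array([[-1.68591294e-04, -3.18060391e-01,  9.48070440e-01,
        -1.80490899e-01],
       [ 9.99999366e-01, -1.10894198e-03, -1.94204275e-04,
        -1.18119210e-04],
       [ 1.11312380e-03,  9.48069807e-01,  3.18060376e-01,
        -8.21487593e-02],
       [ 0.00000000e+00,  0.00000000e+00,  0.00000000e+00,
         1.00000000e+00]])}
```

View pics/scene0.png

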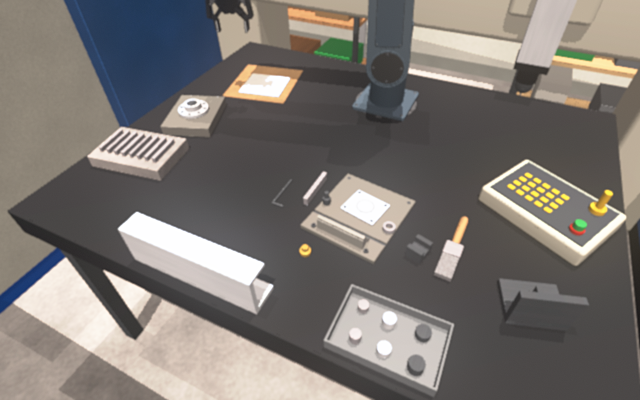

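View pics/side0.png

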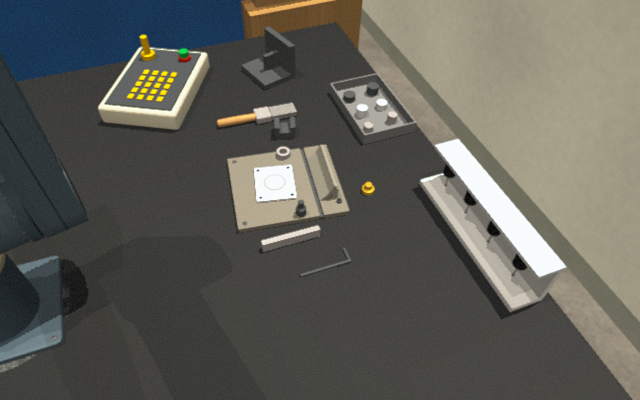

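The scene picture shows the bed centred near (358,215). In the side picture it spans (228–347, 147–228), with the cover at (275,183), ring gauge (283,153) and plug gauge (301,208). I'll enlarge both.

```bash
python3 - <<'E'
import cv2
a=cv2.imread("pics/side0.png")[135:240,215:360];b=cv2.imread("pics/scene0.png")[165:265,290:425]
cv2.imwrite("pics/side0z.png",cv2.resize(a,None,fx=5.5,fy=5.5,interpolation=cv2.INTER_CUBIC))
cv2.imwrite("pics/scene0z.png",cv2.resize(b,None,fx=5.5,fy=5.5,interpolation=cv2.INTER_CUBIC))
E
```

```text
(no output)
```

View pics/side0z.png

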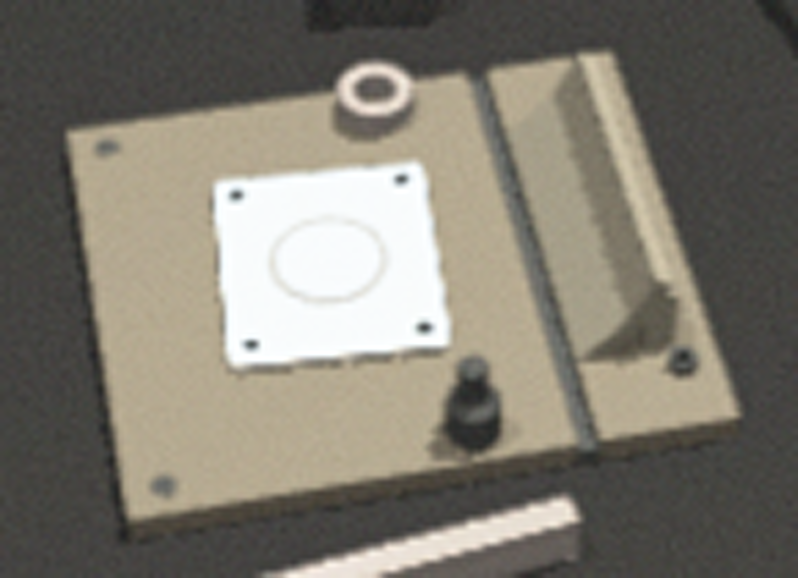

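View pics/scene0z.png

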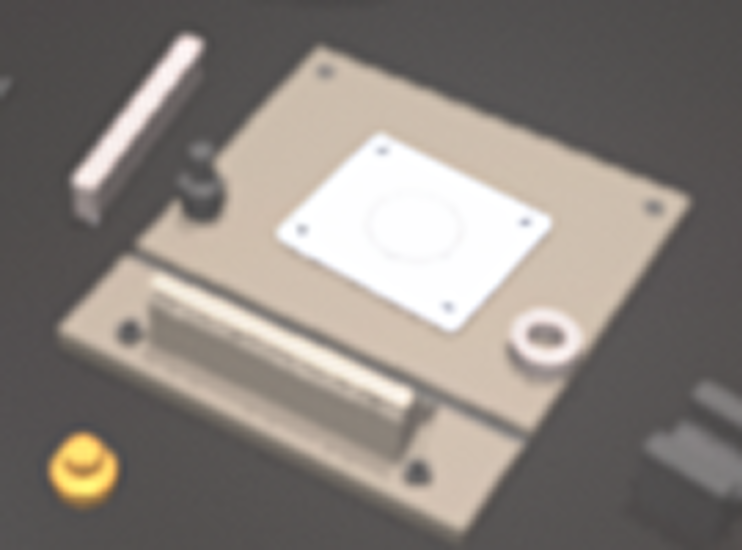

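```bash
cat > h.py <<'E'
from plant import *
import numpy as np, cv2
def ray(c,uv,R=None,o=None):
    K=c["intrinsics"]; d=np.linalg.inv(K)@np.c_[np.atleast_2d(uv),np.ones(len(np.atleast_2d(uv)))].T
    return (c["rotation"]@d).T
def toplane(c,uv,z):
    d=ray(c,uv);o=c["origin"];return (o+d*((z-o[2])/d[:,2])[:,None])[:,:2]
def proj(c,P):
    q=(np.atleast_2d(P)-c["origin"])@c["rotation"];q=q@c["intrinsics"].T;return q[:,:2]/q[:,2:]
def wristcam(s):
    c=dict(camera_params("wrist"));H=c["hand_eye"];R=s["tool_rot"]
    c["rotation"]=R@H[:3,:3];c["origin"]=s["position"]+R@H[:3,3];return c
def fit2(b,w):
    bm,wm=b.mean(0),w.mean(0);A,B=b-bm,w-wm
    th=np.arctan2((A[:,0]*B[:,1]-A[:,1]*B[:,0]).sum(),(A*B).sum())
    R=np.array([[np.cos(th),-np.sin(th)],[np.sin(th),np.cos(th)]]);return th,wm-R@bm,R
E
python3 - <<'E'
from h import *
f=5.5
def unz(p,o): return (np.array(p,float)+.5)/f-.5+np.array(o)
cs,cc=camera_params("side"),camera_params("scene")
bed=np.array([[-180,105],[-180,-105],[55,105],[55,-105]])/1e3
ps=unz([(67,128),(128,524),(615,50),(740,415)],(215,135))
pc=unz([(692,200),(318,45),(462,537),(57,328)],(290,165))
ws,wc=toplane(cs,ps,.012),toplane(cc,pc,.012)
for w in (ws,wc,(ws+wc)/2):
    th,t,R=fit2(bed,w);print("bed",np.degrees(th),t,np.round(((w-t)@R-bed)*1e3,1).tolist())
gaug={}
for n,c in (("side",cs),("scene",cc)):
    im=cv2.imread(f"pics/{n}0.png");
    m=(im.min(2)>225).astype(np.uint8)
    k,l,st,ce=cv2.connectedComponentsWithStats(m)
    u0,v0=proj(c,[t[0]-.08,t[1],.018])[0]
    i=min(range(1,k),key=lambda i:np.hypot(*(ce[i]-(u0,v0))) if st[i,4]>300 else 1e9)
    cnt=max(cv2.findContours((l==i).astype(np.uint8),cv2.RETR_EXTERNAL,cv2.CHAIN_APPROX_NONE)[0],key=len)[:,0,:]
    w=(toplane(c,cnt,.018)-t)@R*1e3
    print(n,st[i],cv2.minAreaRect(w.astype(np.float32)),"bed frame")
def bf(c,o,p,z): return np.round((toplane(c,unz([p],o),z)-t)@R*1e3)[0]
print("ring",bf(cs,(215,135),(374,90),.026),bf(cc,(290,165),(546,335),.026))
print("plug",bf(cs,(215,135),(472,370),.052),bf(cc,(290,165),(201,150),.052))
print("nut",bf(cc,(290,165),(84,470),.011))
E
```

```text
bed -7.939800432611464 [0.63235127 0.11232775] [[-0.5, 1.3], [-0.6, -2.2], [1.5, 0.3], [-0.4, 0.6]]
bed -8.084832214160912 [0.63106938 0.11091896] [[-0.6, 0.3], [-1.1, -1.7], [2.2, 2.0], [-0.5, -0.5]]
bed -8.012413426082093 [0.63171036 0.11162324] [[-0.6, 0.8], [-0.8, -2.0], [1.9, 1.1], [-0.5, 0.1]]
side [ 254  165   42   36 1237] ((-86.51678466796875, 3.032184600830078), (99.25569152832031, 85.02490997314453), 85.6936264038086) bed frame
scene [341 190  49  35 942] ((-86.2812728881836, 2.9341583251953125), (101.58963012695312, 89.51448059082031), 85.76620483398438) bed frame
ring [-52.  88.] [-52.  89.]
plug [-47. -93.] [-47. -92.]
nut [114. -49.]
```

```bash
cat >> h.py <<'E'
TH=np.radians(-8.0);T=np.array([.6317,.1116]);RB=np.array([[np.cos(TH),-np.sin(TH)],[np.sin(TH),np.cos(TH)]])
def b2w(x,y,z): return np.r_[T+RB@np.array([x,y])/1e3,z/1e3]
def where():
    s=state();p=s["position"];R=s["tool_rot"]
    b=(p[:2]-T)@RB*1e3;yz=np.degrees(np.arctan2(R[1,2],R[0,2])-TH)
    print("t %.2f bed xyz"%s["time"],np.round([*b,p[2]*1e3],1),"yaw of tool z vs bed x %.2f"%yz,"F",np.round(s["contact_force"],1),"w %.2f"%s["width"],"tilt",np.round(R[:,0],3))
    return s
def goto(x,y,z,yaw=0):
    s=where();R=s["tool_rot"];d=R.T@(b2w(x,y,z)-s["position"])*1e3
    yz=np.arctan2(R[1,2],R[0,2]);dy=np.radians(yaw)+TH-yz;dy=(dy+np.pi)%(2*np.pi)-np.pi
    print("shift",np.round(d,1),"spin",round(-dy,3),"q",np.round(s["joint_positions"],2))
E
python3 -c "
from h import *
goto(-158,2,110,-4.3)"
```

```text
t 0.10 bed xyz [-356.5 -657.5  191.8] yaw of tool z vs bed x -151.10 F [-1.1 -0.3  0.3] w 1.00 tilt [-0.001  0.002 -1.   ]
shift [  83.  -481.2 -492.5] spin -2.562 q [-1.33  0.05  0.1   1.62 -0.    1.44]
```

{"api": "jog_arm", "payload": {
  "motion": [
    {"y":-30,"z":-30,"spin":-0.12,"grip":0.6},
    {"y":-60,"z":-60,"spin":-0.24,"grip":0.6},
    {"y":-88,"z":-90,"spin":-0.36,"grip":0.6},
    {"y":-116,"z":-119,"spin":-0.48,"grip":0.6},
    {"y":-144,"z":-148,"spin":-0.6,"grip":0.6}
  ]
}}

```text
$.motion[0]: bad value
```

```bash
python3 -c "
from h import *
goto(-158,2,110,-4.3)"
```

```text
t 0.10 bed xyz [-356.5 -657.5  191.8] yaw of tool z vs bed x -151.10 F [-1.1 -0.3  0.3] w 1.00 tilt [-0.001  0.002 -1.   ]
shift [  83.  -481.2 -492.5] spin -2.562 q [-1.33  0.05  0.1   1.62 -0.    1.44]
```

Probably every key is needed.

{"api": "jog_arm", "payload": {
  "motion": [
    {"x":0,"y":-30,"z":-30,"spin":-0.12,"grip":0.6},
    {"x":0,"y":-60,"z":-60,"spin":-0.24,"grip":0.6},
    {"x":0,"y":-88,"z":-90,"spin":-0.36,"grip":0.6},
    {"x":0,"y":-116,"z":-119,"spin":-0.48,"grip":0.6},
    {"x":0,"y":-144,"z":-148,"spin":-0.6,"grip":0.6}
  ]
}}

```text
time: 0.52
position: [0.2743, -0.3011, 0.1922]
tool_rot: [[-0.0, 0.825, -0.565], [0.001, -0.565, -0.825], [-1.0, -0.001, -0.001]]
contact_force: [0.5, -0.1, -0.1]
width: 0.598
```

```bash
python3 -c "
from h import *
goto(-158,2,110,-4.3)"
```

```text
t 0.52 bed xyz [-296.5 -458.4  192.2] yaw of tool z vs bed x -116.43 F [ 0.5 -0.1 -0.1] w 0.60 tilt [-0.     0.001 -1.   ]
shift [  82.6  -80.9 -473.8] spin -1.957 q [-1.   -0.26 -0.18  1.65  0.    1.17]
```

{"api": "jog_arm", "payload": {
  "motion": [
    {"x":0,"y":-7,"z":-40,"spin":-0.12,"grip":0.6},
    {"x":0,"y":-14,"z":-80,"spin":-0.24,"grip":0.6},
    {"x":0,"y":-20,"z":-120,"spin":-0.36,"grip":0.6},
    {"x":0,"y":-27,"z":-160,"spin":-0.48,"grip":0.6},
    {"x":0,"y":-34,"z":-200,"spin":-0.6,"grip":0.6}
  ]
}}

```text
time: 0.93
position: [0.3603, -0.1174, 0.1926]
tool_rot: [[0.0, 1.0, -0.001], [-0.0, -0.001, -1.0], [-1.0, 0.0, 0.0]]
contact_force: [0.9, -0.4, -0.1]
width: 0.603
```

```bash
python3 -c "
from h import *
goto(-158,2,110,-4.3)"
```

```text
t 0.93 bed xyz [-236.9 -264.6  192.6] yaw of tool z vs bed x -82.03 F [ 0.9 -0.4 -0.1] w 0.60 tilt [ 0. -0. -1.]
shift [  82.6  115.1 -253.1] spin -1.357 q [-0.49 -0.33 -0.24  1.66  0.    1.08]
```

{"api": "jog_arm", "payload": {
  "motion": [
    {"x":0,"y":16,"z":-36,"spin":-0.12,"grip":0.6},
    {"x":0,"y":32,"z":-72,"spin":-0.24,"grip":0.6},
    {"x":0,"y":48,"z":-108,"spin":-0.36,"grip":0.6},
    {"x":0,"y":64,"z":-144,"spin":-0.48,"grip":0.6},
    {"x":0,"y":80,"z":-180,"spin":-0.6,"grip":0.6}
  ]
}}

```text
time: 1.35
position: [0.4413, 0.0622, 0.1925]
tool_rot: [[-0.0, 0.825, 0.565], [-0.0, 0.565, -0.825], [-1.0, -0.0, -0.0]]
contact_force: [0.3, -1.3, -0.2]
width: 0.6
```

```bash
python3 -c "
from h import *
goto(-158,2,110,-4.3)"
```

```text
t 1.35 bed xyz [-181.7  -75.4  192.5] yaw of tool z vs bed x -47.60 F [ 0.3 -1.3 -0.2] w 0.60 tilt [-0. -0. -1.]
shift [ 82.5  69.7 -41.2] spin -0.756 q [-0.01 -0.16 -0.1   1.63 -0.    0.96]
```

{"api": "jog_arm", "payload": {
  "motion": [
    {"x":10,"y":14,"z":-8,"spin":-0.12,"grip":0.6},
    {"x":20,"y":28,"z":-16,"spin":-0.24,"grip":0.6},
    {"x":30,"y":42,"z":-25,"spin":-0.36,"grip":0.6},
    {"x":40,"y":56,"z":-33,"spin":-0.48,"grip":0.6},
    {"x":50,"y":70,"z":-41,"spin":-0.6,"grip":0.6}
  ]
}}

```text
time: 1.77
position: [0.4761, 0.1342, 0.1417]
tool_rot: [[-0.001, 0.362, 0.932], [-0.0, 0.932, -0.362], [-1.0, -0.001, -0.001]]
contact_force: [-0.6, 0.4, 0.3]
width: 0.598
```

```bash
python3 -c "
from h import *
goto(-158,2,110,-4.3)
s=state();cv2.imwrite('pics/w1.png',capture('wrist')[:,:,::-1])"
```

```text
t 1.77 bed xyz [-157.3    0.7  141.7] yaw of tool z vs bed x -13.22 F [-0.6  0.4  0.3] w 0.60 tilt [-0.001 -0.    -1.   ]
shift [31.7  1.1 -1. ] spin -0.156 q [ 0.14 -0.04 -0.09  1.52 -0.    0.51]
```

View pics/w1.png

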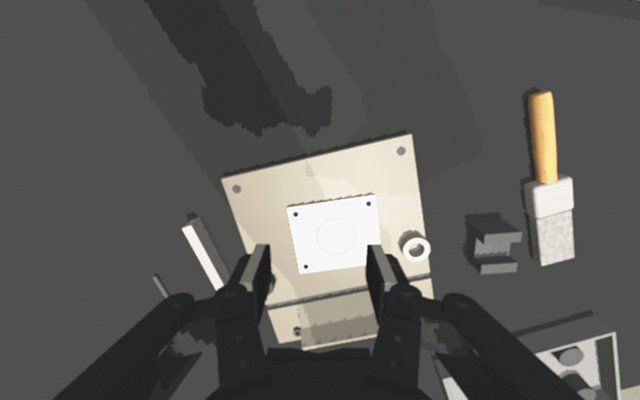

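The wrist view shows the cover at (336,235), clear of the fingertips at (262,270) and (378,270). I'll measure it again from here.

```bash
python3 - <<'E'
from h import *
s=state();c=wristcam(s)
im=cv2.imread("pics/w1.png")
m=cv2.inRange(cv2.cvtColor(im,cv2.COLOR_BGR2HSV),(0,0,225),(180,12,255))
k,l,st,ce=cv2.connectedComponentsWithStats(m)
for i in range(1,k):
    if st[i,4]>1500:
        cnt=max(cv2.findContours((l==i).astype(np.uint8),0,1)[0],key=len)[:,0,:]
        cv=cv2.approxPolyDP(cnt,5,True)[:,0,:]
        w=(toplane(c,cnt,.018)-T)@RB*1e3
        print(st[i],cv2.minAreaRect(w.astype(np.float32)),cv.tolist(),np.round((toplane(c,cv,.018)-T)@RB*1e3,1).tolist())
# bed near corners
w=(toplane(c,np.array([(222,180),(411,133)]),.012)-T)@RB*1e3;print(w)
E
```

```text
[ 287  195   94   79 5581] ((-89.15713500976562, 8.243431091308594), (99.90489959716797, 86.15155029296875), 85.74534606933594) [[375, 195], [287, 208], [300, 273], [365, 264], [366, 244], [380, 243]] [[-127.5, 59.6], [-134.4, -37.4], [-51.1, -43.5], [-45.7, 34.1], [-71.3, 39.8], [-69.0, 55.7]]
[[-179.74156819  -99.19771429]
 [-183.68439349  107.84315884]]
```

```bash
python3 -c "
from h import *
goto(-157,4,25,0)"
```

```text
t 1.82 bed xyz [-157.7    2.8  139.2] yaw of tool z vs bed x -12.90 F [ 1.3  1.4 -1.9] w 0.60 tilt [-0.004  0.002 -1.   ]
shift [114.2   1.3   0.9] spin -0.225 q [ 0.14 -0.03 -0.09  1.52  0.    0.51]
```

{"api": "jog_arm", "payload": {
  "motion": [
    {"x":30,"y":1,"z":0,"spin":-0.12,"grip":0.6},
    {"x":60,"y":1,"z":0,"spin":-0.225,"grip":0.6},
    {"x":85,"y":1,"z":0,"spin":-0.225,"grip":0.6},
    {"x":105,"y":1,"z":0,"spin":-0.225,"grip":0.6},
    {"x":114,"y":1,"z":0,"spin":-0.225,"grip":0.6}
  ]
}}

```text
time: 2.23
position: [0.4734, 0.1335, 0.025]
tool_rot: [[-0.007, 0.153, 0.988], [-0.001, 0.988, -0.153], [-1.0, -0.002, -0.007]]
contact_force: [-1.1, 0.3, 0.3]
width: 0.6
```

```bash
python3 -c "
from h import *
goto(-157,4,14,0)
cv2.imwrite('pics/side1.png',capture('side')[:,:,::-1]);cv2.imwrite('pics/scene1.png',capture('scene')[:,:,::-1])
a=cv2.imread('pics/side1.png')[110:250,195:375]
cv2.imwrite('pics/side1z.png',cv2.resize(a,None,fx=4,fy=4,interpolation=2))
"
```

```text
t 2.23 bed xyz [-159.9   -0.3   25. ] yaw of tool z vs bed x -0.77 F [-1.1  0.3  0.3] w 0.60 tilt [-0.007 -0.001 -1.   ]
shift [11.   4.4  2.9] spin -0.014 q [ 0.14  0.   -0.28  1.29 -0.    0.29]
```

View pics/side1z.png

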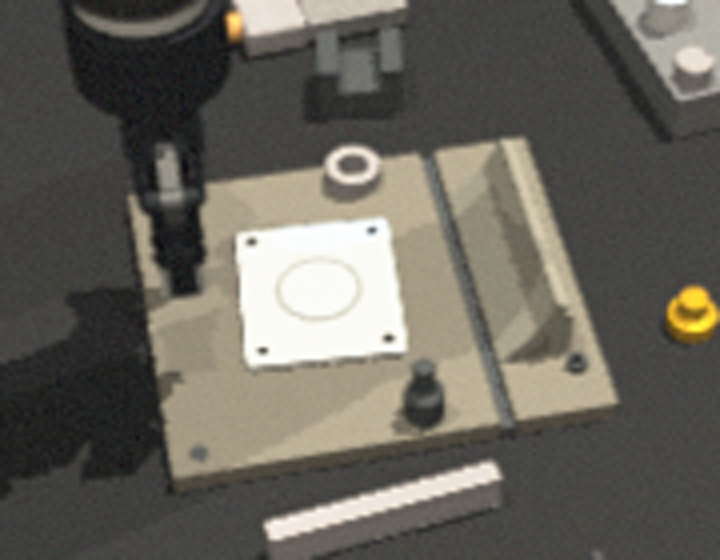

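Side view: fingers stand just behind the cover, with the near tip at about (242,182) in the full picture and all the gauges clear. Next I lower slowly until the tips touch the bed.

{"api": "jog_arm", "payload": {
  "motion": [
    {"x":3,"y":3,"z":1,"spin":-0.014,"grip":0.6},
    {"x":5,"y":4,"z":1,"spin":-0.014,"grip":0.6},
    {"x":7,"y":4,"z":1,"spin":-0.014,"grip":0.6},
    {"x":8,"y":4,"z":1,"spin":-0.014,"grip":0.6},
    {"x":9,"y":4,"z":1,"spin":-0.014,"grip":0.6}
  ]
}}

```text
time: 2.75
position: [0.479, 0.1382, 0.0208]
tool_rot: [[0.002, 0.137, 0.991], [0.0, 0.991, -0.137], [-1.0, 0.0, 0.002]]
contact_force: [-0.0, -0.8, -0.3]
width: 0.599
```

```bash
python3 -c "
from h import *
goto(-157,4,14,0)
for y in (-25,-40): 
  print(proj(camera_params('side'),[b2w(-149,-.3+y,28),b2w(-171,-.3+y,28)]).round(1).tolist())
"
```

```text
t 2.75 bed xyz [-154.9    5.1   20.8] yaw of tool z vs bed x 0.11 F [-0.  -0.8 -0.3] w 0.60 tilt [ 0.002  0.    -1.   ]
shift [ 6.8 -1.1 -2.1] spin 0.002 q [ 0.15  0.01 -0.28  1.28 -0.    0.28]
[[247.0, 193.0], [236.7, 194.6]]
[[248.0, 198.2], [237.5, 199.9]]
```

```bash
python3 -c "
from h import *
s=where()
a=capture('side')[130:230,205:305][:,:,::-1];b=capture('scene')[140:260,290:430][:,:,::-1]
cv2.imwrite('pics/side2z.png',cv2.resize(a,None,fx=6,fy=6,interpolation=2))
cv2.imwrite('pics/scene2z.png',cv2.resize(b,None,fx=5,fy=5,interpolation=2))
"
```

```text
t 2.75 bed xyz [-154.9    5.1   20.8] yaw of tool z vs bed x 0.11 F [-0.  -0.8 -0.3] w 0.60 tilt [ 0.002  0.    -1.   ]
```

View pics/side2z.png

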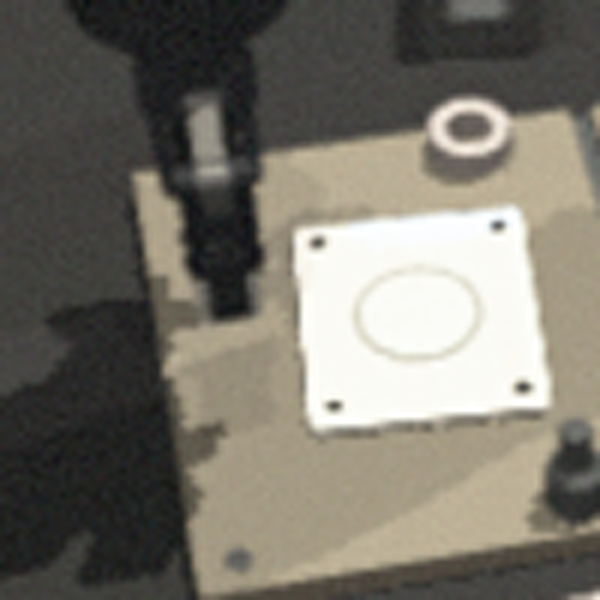

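View pics/scene2z.png

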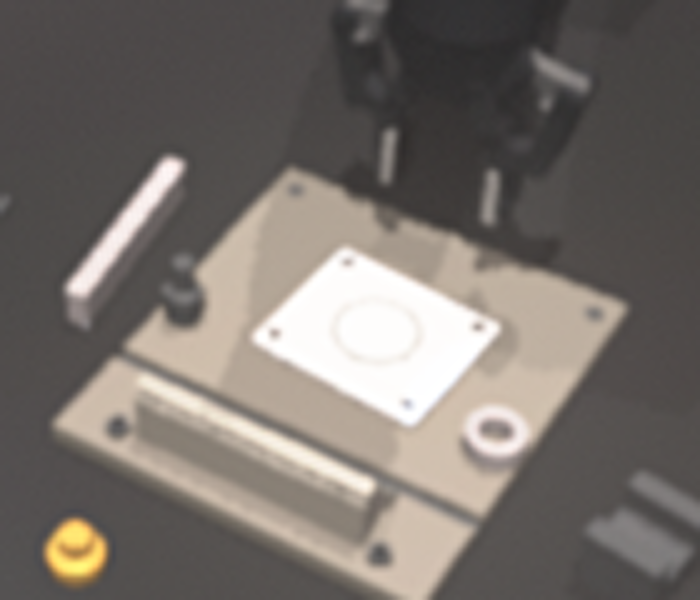

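```bash
python3 - <<'E'
from h import *
a,b=camera_params('side'),camera_params('scene')
for q,p in (((367.4,178.5),(243.3,182.5)),((367.4,184),(243.3,182.5)),((366,180),(243.3,181))):
    d1=ray(a,[p])[0];d2=ray(b,[q])[0];A=np.c_[d1,-d2];t,_,_,_=np.linalg.lstsq(A,b["origin"]-a["origin"],rcond=None)
    P=a["origin"]+t[0]*d1;Q=b["origin"]+t[1]*d2;m=(P+Q)/2;print(((m[:2]-T)@RB*1e3).round(1),m[2]*1e3,np.linalg.norm(P-Q)*1e3)
for y in (-20,-31,31): print(proj(a,[b2w(-155,5+y,z) for z in (20,30,40)]).round(1).tolist(),proj(b,[b2w(-155,5+y,z) for z in (20,30,40)]).round(1).tolist())
E
```

```text
[-150.7  -24. ] 56.2411375185487 8.090674933022301
[-147.5  -17.5] 45.149310247178384 16.3986430075625
[-147.6  -23.2] 56.285770726471895 15.227146808169948
[[244.0, 192.4], [243.5, 189.3], [243.1, 186.1]] [[371.4, 187.8], [371.7, 185.2], [371.9, 182.4]]
[[244.6, 196.2], [244.2, 193.0], [243.7, 189.9]] [[367.9, 186.4], [368.1, 183.7], [368.4, 181.0]]
[[241.0, 175.6], [240.6, 172.4], [240.1, 169.2]] [[388.1, 194.8], [388.5, 192.1], [388.9, 189.4]]
```

{"api": "jog_arm", "payload": {
  "motion": [
    {"x":1,"y":0,"z":-2,"spin":0,"grip":0.6},
    {"x":2,"y":-1,"z":-2,"spin":0,"grip":0.6},
    {"x":3,"y":-1,"z":-2,"spin":0,"grip":0.6},
    {"x":3,"y":-1,"z":-2,"spin":0,"grip":0.6}
  ]
}}

```text
time: 3.18
position: [0.4758, 0.1372, 0.0166]
tool_rot: [[-0.0, 0.137, 0.991], [-0.0, 0.991, -0.137], [-1.0, -0.0, -0.0]]
contact_force: [0.5, -0.7, 0.1]
width: 0.602
```

```bash
python3 -c "
from h import *
s=where()
a=capture('wrist')[100:400,120:520][:,:,::-1]
cv2.imwrite('pics/w2.png',cv2.resize(a,None,fx=2,fy=2,interpolation=2))
"
```

```text
t 3.18 bed xyz [-157.9    3.7   16.6] yaw of tool z vs bed x 0.10 F [ 0.5 -0.7  0.1] w 0.60 tilt [-0. -0. -1.]
```

View pics/w2.png

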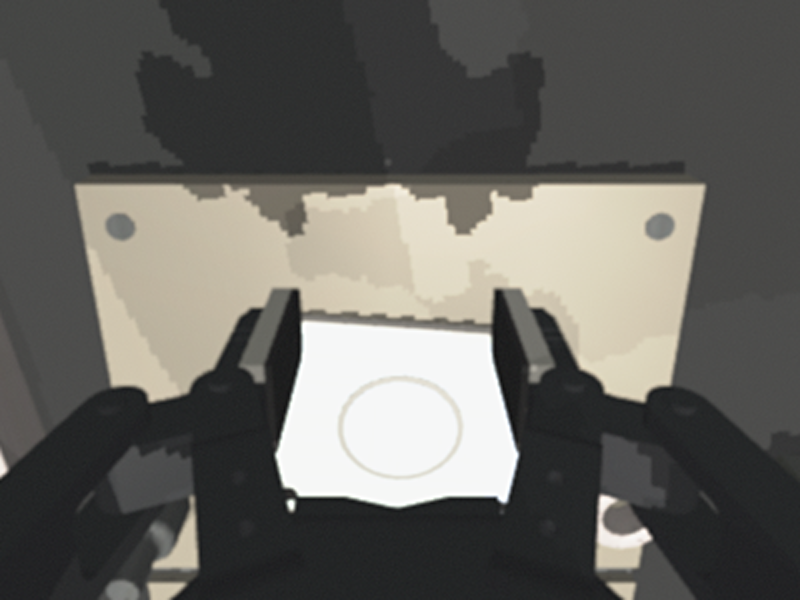

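```bash
python3 - <<'E'
from h import *
c=dict(camera_params("wrist"));H=c["hand_eye"];c["rotation"]=H[:3,:3];c["origin"]=H[:3,3]
for x in (0,-.007,-.013,-.02,-.03): print(x,proj(c,[[x,y,-.011] for y in (-.0255,-.034,.0255)]).round(1).tolist())
E
```

```text
0 [[279.3, 211.5], [266.4, 211.5], [356.2, 211.4]]
-0.007 [[277.9, 215.5], [264.6, 215.5], [357.6, 215.4]]
-0.013 [[276.6, 219.1], [262.9, 219.1], [358.8, 219.1]]
-0.02 [[275.1, 223.7], [260.8, 223.7], [360.4, 223.6]]
-0.03 [[272.6, 230.8], [257.6, 230.9], [362.8, 230.8]]
```

{"api": "jog_arm", "payload": {
  "motion": [
    {"x":1,"y":0,"z":0,"spin":0,"grip":0.6},
    {"x":2,"y":0,"z":0,"spin":0,"grip":0.6},
    {"x":3,"y":0,"z":0,"spin":0,"grip":0.6},
    {"x":4,"y":0,"z":0,"spin":0,"grip":0.6},
    {"x":4,"y":0,"z":0,"spin":0,"grip":0.6}
  ]
}}

```text
time: 3.65
position: [0.4759, 0.1373, 0.0126]
tool_rot: [[-0.001, 0.137, 0.991], [-0.0, 0.991, -0.137], [-1.0, -0.0, -0.001]]
contact_force: [0.1, -0.1, 0.7]
width: 0.602
```

{"api": "jog_arm", "payload": {
  "motion": [
    {"x":1,"y":0,"z":0,"spin":0,"grip":0.6},
    {"x":2,"y":0,"z":0,"spin":0,"grip":0.6},
    {"x":3,"y":0,"z":0,"spin":0,"grip":0.6},
    {"x":3,"y":0,"z":0,"spin":0,"grip":0.6}
  ]
}}

```text
time: 3.98
position: [0.4759, 0.1373, 0.0096]
tool_rot: [[-0.0, 0.137, 0.991], [-0.0, 0.991, -0.137], [-1.0, -0.0, -0.0]]
contact_force: [-0.4, -0.2, -0.4]
width: 0.6
```

{"api": "jog_arm", "payload": {
  "motion": [
    {"x":1,"y":0,"z":0,"spin":0,"grip":0.6},
    {"x":2,"y":0,"z":0,"spin":0,"grip":0.6},
    {"x":2,"y":0,"z":0,"spin":0,"grip":0.6}
  ]
}}

```text
time: 4.23
position: [0.4759, 0.1373, 0.0076]
tool_rot: [[-0.0, 0.137, 0.991], [-0.0, 0.991, -0.137], [-1.0, -0.0, -0.0]]
contact_force: [0.4, -0.0, 0.2]
width: 0.603
```

{"api": "jog_arm", "payload": {
  "motion": [
    {"x":1,"y":0,"z":0,"spin":0,"grip":0.6},
    {"x":2,"y":0,"z":0,"spin":0,"grip":0.6},
    {"x":2,"y":0,"z":0,"spin":0,"grip":0.6}
  ]
}}

```text
time: 4.48
position: [0.4759, 0.1373, 0.0057]
tool_rot: [[-0.0, 0.137, 0.991], [-0.0, 0.991, -0.137], [-1.0, -0.0, -0.0]]
contact_force: [-0.5, -0.1, -0.2]
width: 0.599
```

```bash
python3 -c "
from h import *
s=where()
a=capture('side')[130:230,205:305][:,:,::-1];b=capture('scene')[140:260,290:430][:,:,::-1]
a=cv2.resize(a,(600,600),interpolation=2);cv2.imwrite('pics/s3.png',a)
cv2.imwrite('pics/c3.png',cv2.resize(b,None,fx=5,fy=5,interpolation=2))
"
```

```text
t 4.48 bed xyz [-157.8    3.8    5.7] yaw of tool z vs bed x 0.11 F [-0.5 -0.1 -0.2] w 0.60 tilt [-0. -0. -1.]
```

View pics/s3.png

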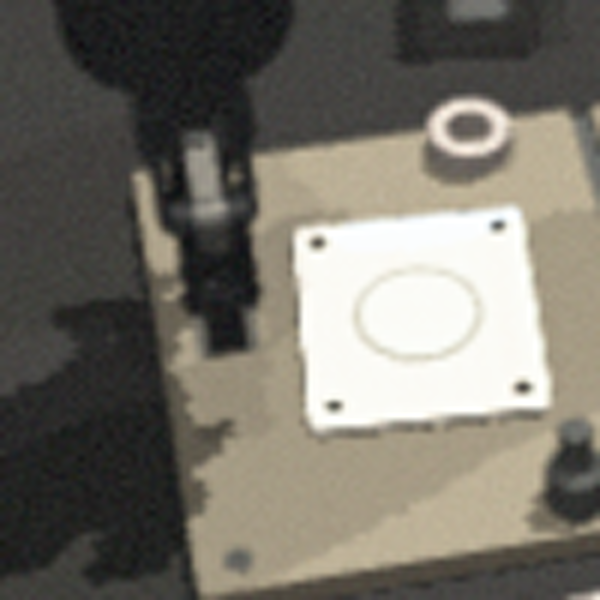

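View pics/c3.png

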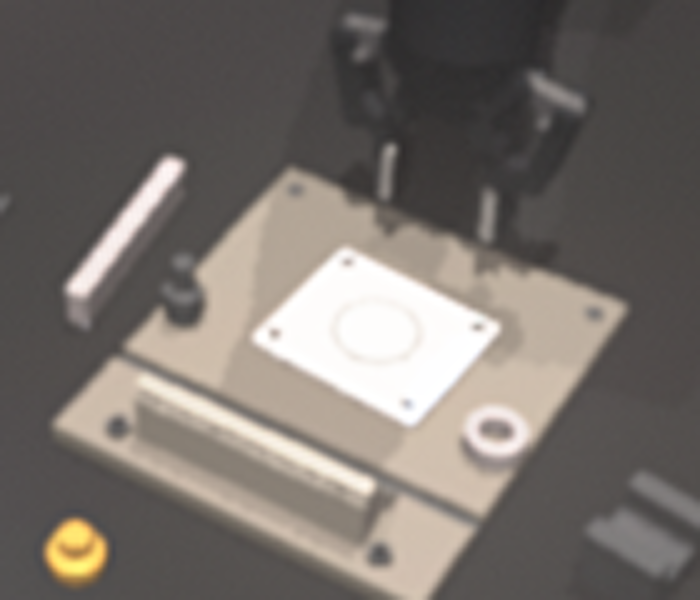

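The tips still stand well above the bed in all views. They end about 35 mm behind the reported TCP at this opening, so I keep lowering under force watch.

{"api": "jog_arm", "payload": {
  "motion": [
    {"x":1,"y":0,"z":0,"spin":0,"grip":0.6},
    {"x":2,"y":0,"z":0,"spin":0,"grip":0.6},
    {"x":3,"y":0,"z":0,"spin":0,"grip":0.6},
    {"x":4,"y":0,"z":0,"spin":0,"grip":0.6},
    {"x":4,"y":0,"z":0,"spin":0,"grip":0.6}
  ]
}}

```text
time: 5.0
position: [0.4759, 0.1373, 0.0016]
tool_rot: [[-0.001, 0.137, 0.991], [-0.0, 0.991, -0.137], [-1.0, -0.0, -0.0]]
contact_force: [-0.2, 0.6, 0.4]
width: 0.6
```

{"api": "jog_arm", "payload": {
  "motion": [
    {"x":1,"y":0,"z":0,"spin":0,"grip":0.6},
    {"x":2,"y":0,"z":0,"spin":0,"grip":0.6},
    {"x":3,"y":0,"z":0,"spin":0,"grip":0.6},
    {"x":4,"y":0,"z":0,"spin":0,"grip":0.6},
    {"x":4,"y":0,"z":0,"spin":0,"grip":0.6}
  ]
}}

```text
time: 5.42
position: [0.4759, 0.1373, -0.0024]
tool_rot: [[-0.0, 0.137, 0.991], [-0.0, 0.991, -0.137], [-1.0, -0.0, -0.0]]
contact_force: [-0.2, -0.3, -0.1]
width: 0.6
```

```bash
python3 -c "
from h import *
s=where()
a=capture('wrist')[100:400,120:520][:,:,::-1]
cv2.imwrite('pics/w4.png',cv2.resize(a,None,fx=2,fy=2,interpolation=2))
a=capture('side')[130:230,205:305][:,:,::-1]
a=cv2.resize(a,(600,600),interpolation=2);cv2.imwrite('pics/s4.png',a)
"
```

```text
t 5.42 bed xyz [-157.9    3.7   -2.4] yaw of tool z vs bed x 0.11 F [-0.2 -0.3 -0.1] w 0.60 tilt [-0. -0. -1.]
```

View pics/w4.png

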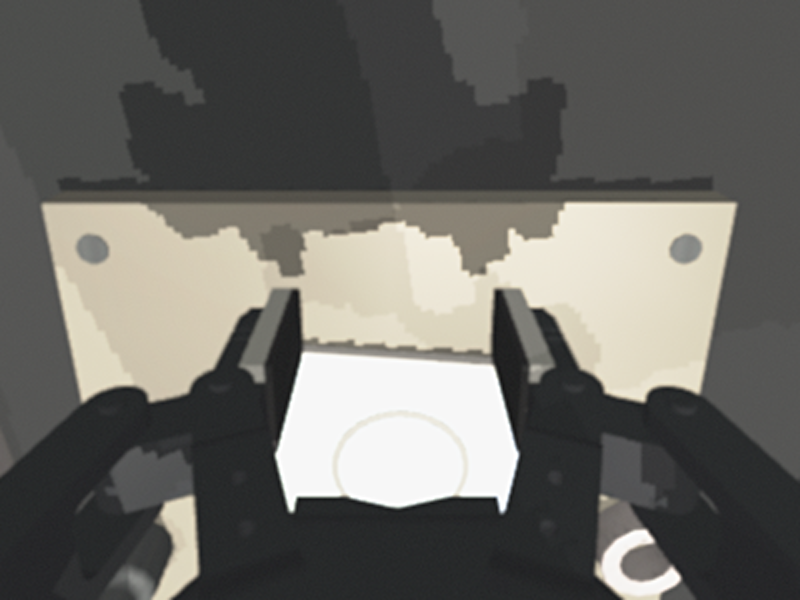

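View pics/s4.png

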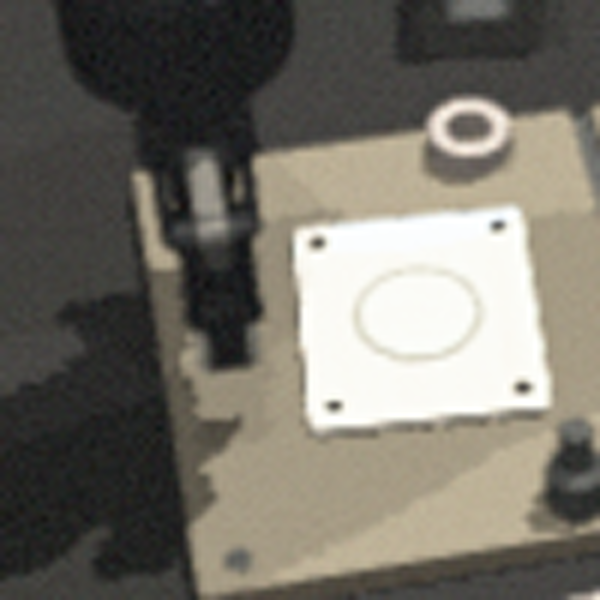

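The shadow of the tips is closing in on them: (285,275) against tip edge (285,290) in the wrist crop. Roughly 7 mm is left.

{"api": "jog_arm", "payload": {
  "motion": [
    {"x":1,"y":0,"z":0,"spin":0,"grip":0.6},
    {"x":2,"y":0,"z":0,"spin":0,"grip":0.6},
    {"x":3,"y":0,"z":0,"spin":0,"grip":0.6},
    {"x":3,"y":0,"z":0,"spin":0,"grip":0.6}
  ]
}}

```text
time: 5.85
position: [0.4759, 0.1373, -0.0054]
tool_rot: [[-0.0, 0.137, 0.991], [-0.0, 0.991, -0.137], [-1.0, -0.0, -0.0]]
contact_force: [-0.1, -0.4, 0.4]
width: 0.6
```

{"api": "jog_arm", "payload": {
  "motion": [
    {"x":1,"y":0,"z":0,"spin":0,"grip":0.6},
    {"x":2,"y":0,"z":0,"spin":0,"grip":0.6},
    {"x":2,"y":0,"z":0,"spin":0,"grip":0.6}
  ]
}}

```text
time: 6.1
position: [0.4759, 0.1373, -0.0074]
tool_rot: [[-0.0, 0.137, 0.991], [-0.0, 0.991, -0.137], [-1.0, -0.0, -0.0]]
contact_force: [-0.8, 0.3, -0.5]
width: 0.602
```

{"api": "jog_arm", "payload": {
  "motion": [
    {"x":1,"y":0,"z":0,"spin":0,"grip":0.6},
    {"x":2,"y":0,"z":0,"spin":0,"grip":0.6},
    {"x":2,"y":0,"z":0,"spin":0,"grip":0.6}
  ]
}}

```text
time: 6.35
position: [0.4759, 0.1373, -0.0093]
tool_rot: [[-0.0, 0.137, 0.991], [-0.0, 0.991, -0.137], [-1.0, -0.0, -0.0]]
contact_force: [-0.2, 0.1, -0.2]
width: 0.599
```

```bash
python3 -c "
from h import *
s=where()
a=capture('wrist')[100:400,120:520][:,:,::-1]
cv2.imwrite('pics/w5.png',cv2.resize(a,None,fx=2,fy=2,interpolation=2))
"
```

```text
t 6.35 bed xyz [-157.8    3.7   -9.3] yaw of tool z vs bed x 0.11 F [-0.2  0.1 -0.2] w 0.60 tilt [-0. -0. -1.]
```

View pics/w5.png

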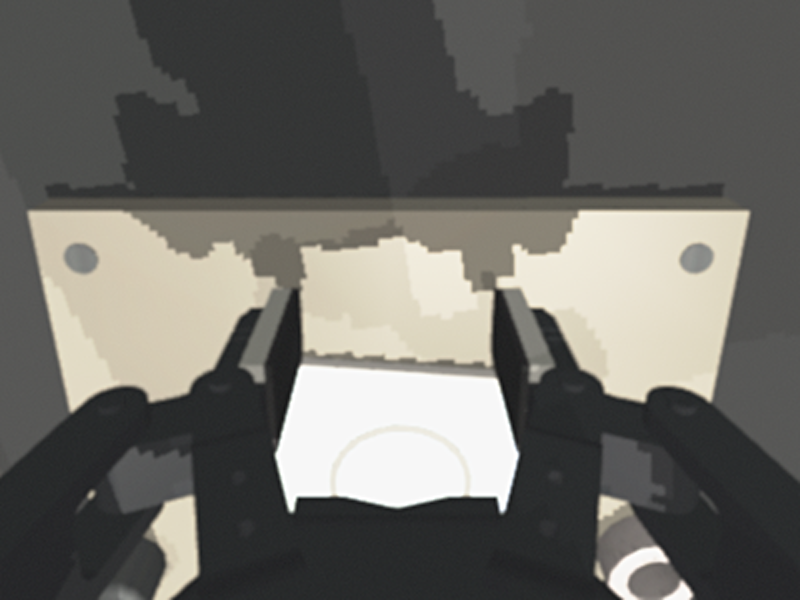

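Shadow and tips nearly meet at (290,288). I go on in 1 mm steps.

{"api": "jog_arm", "payload": {
  "motion": [
    {"x":1,"y":0,"z":0,"spin":0,"grip":0.6},
    {"x":1,"y":0,"z":0,"spin":0,"grip":0.6}
  ]
}}

```text
time: 6.57
position: [0.4761, 0.1373, -0.0102]
tool_rot: [[-0.0, 0.137, 0.991], [-0.0, 0.991, -0.137], [-1.0, -0.0, -0.0]]
contact_force: [-0.9, -0.6, 0.3]
width: 0.598
```

{"api": "jog_arm", "payload": {
  "motion": [
    {"x":1,"y":0,"z":0,"spin":0,"grip":0.6},
    {"x":1,"y":0,"z":0,"spin":0,"grip":0.6}
  ]
}}

```text
time: 6.73
position: [0.476, 0.1373, -0.0113]
tool_rot: [[-0.0, 0.137, 0.991], [-0.0, 0.991, -0.137], [-1.0, -0.0, -0.0]]
contact_force: [0.5, -1.2, 0.4]
width: 0.598
```

{"api": "jog_arm", "payload": {
  "motion": [
    {"x":1,"y":0,"z":0,"spin":0,"grip":0.6},
    {"x":1,"y":0,"z":0,"spin":0,"grip":0.6}
  ]
}}

```text
time: 6.9
position: [0.476, 0.1373, -0.0123]
tool_rot: [[-0.0, 0.137, 0.991], [-0.0, 0.991, -0.137], [-1.0, -0.0, -0.0]]
contact_force: [-0.4, -0.2, -0.5]
width: 0.592
```

{"api": "jog_arm", "payload": {
  "motion": [
    {"x":1,"y":0,"z":0,"spin":0,"grip":0.6},
    {"x":1,"y":0,"z":0,"spin":0,"grip":0.6}
  ]
}}

```text
time: 7.07
position: [0.476, 0.1373, -0.0133]
tool_rot: [[-0.0, 0.137, 0.991], [-0.0, 0.991, -0.137], [-1.0, -0.0, -0.0]]
contact_force: [0.4, 0.9, 0.1]
width: 0.601
```

{"api": "jog_arm", "payload": {
  "motion": [
    {"x":1,"y":0,"z":0,"spin":0,"grip":0.6},
    {"x":1,"y":0,"z":0,"spin":0,"grip":0.6}
  ]
}}

```text
time: 7.23
position: [0.476, 0.1373, -0.0143]
tool_rot: [[-0.0, 0.137, 0.991], [-0.0, 0.991, -0.137], [-1.0, -0.0, -0.0]]
contact_force: [-0.1, -0.2, -0.1]
width: 0.604
```

```bash
python3 -c "
from h import *
s=where()
a=capture('wrist')[200:300,180:460][:,:,::-1]
cv2.imwrite('pics/w6.png',cv2.resize(a,None,fx=2.8,fy=2.8,interpolation=2))
"
```

```text
t 7.23 bed xyz [-157.7    3.8  -14.3] yaw of tool z vs bed x 0.11 F [-0.1 -0.2 -0.1] w 0.60 tilt [-0. -0. -1.]
```

View pics/w6.png

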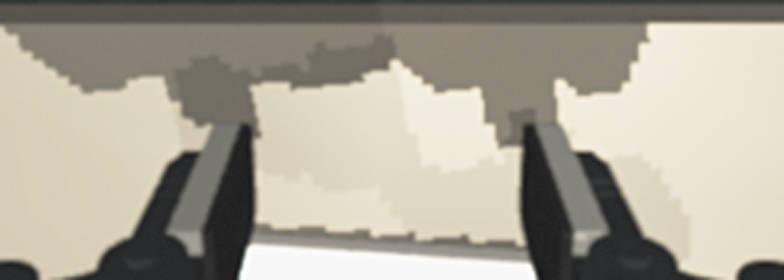

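{"api": "jog_arm", "payload": {
  "motion": [
    {"x":1,"y":0,"z":0,"spin":0,"grip":0.6},
    {"x":1,"y":0,"z":0,"spin":0,"grip":0.6}
  ]
}}

```text
time: 7.45
position: [0.476, 0.1373, -0.0152]
tool_rot: [[-0.0, 0.137, 0.991], [-0.0, 0.991, -0.137], [-1.0, -0.0, -0.0]]
contact_force: [-0.4, -0.5, 0.3]
width: 0.599
```

{"api": "jog_arm", "payload": {
  "motion": [
    {"x":1,"y":0,"z":0,"spin":0,"grip":0.6},
    {"x":1,"y":0,"z":0,"spin":0,"grip":0.6}
  ]
}}

```text
time: 7.62
position: [0.476, 0.1373, -0.0163]
tool_rot: [[-0.0, 0.137, 0.991], [-0.0, 0.991, -0.137], [-1.0, -0.0, -0.0]]
contact_force: [0.8, 0.1, 0.1]
width: 0.604
```

{"api": "jog_arm", "payload": {
  "motion": [
    {"x":1,"y":0,"z":0,"spin":0,"grip":0.6},
    {"x":1,"y":0,"z":0,"spin":0,"grip":0.6}
  ]
}}

```text
time: 7.78
position: [0.476, 0.1373, -0.0173]
tool_rot: [[-0.0, 0.137, 0.991], [0.0, 0.991, -0.137], [-1.0, -0.0, -0.0]]
contact_force: [0.1, 0.7, 0.1]
width: 0.598
```

{"api": "jog_arm", "payload": {
  "motion": [
    {"x":1,"y":0,"z":0,"spin":0,"grip":0.6},
    {"x":2,"y":0,"z":0,"spin":0,"grip":0.6},
    {"x":2,"y":0,"z":0,"spin":0,"grip":0.6}
  ]
}}

```text
time: 8.03
position: [0.4759, 0.1373, -0.0194]
tool_rot: [[-0.0, 0.137, 0.991], [-0.0, 0.991, -0.137], [-1.0, -0.0, -0.0]]
contact_force: [-0.3, 0.7, -0.6]
width: 0.604
```

{"api": "jog_arm", "payload": {
  "motion": [
    {"x":1,"y":0,"z":0,"spin":0,"grip":0.6},
    {"x":1,"y":0,"z":0,"spin":0,"grip":0.6}
  ]
}}

```text
time: 8.2
position: [0.476, 0.1373, -0.0203]
tool_rot: [[-0.0, 0.137, 0.991], [-0.0, 0.991, -0.137], [-1.0, -0.0, -0.0]]
contact_force: [0.6, 0.4, -0.6]
width: 0.599
```

{"api": "jog_arm", "payload": {
  "motion": [
    {"x":1,"y":0,"z":0,"spin":0,"grip":0.6},
    {"x":1,"y":0,"z":0,"spin":0,"grip":0.6}
  ]
}}

```text
time: 8.37
position: [0.476, 0.1373, -0.0213]
tool_rot: [[-0.0, 0.137, 0.991], [-0.0, 0.991, -0.137], [-1.0, -0.0, -0.0]]
contact_force: [-0.0, -0.0, 0.0]
width: 0.601
```

```bash
python3 -c "
from h import *
s=where()
a=capture('wrist')[200:300,180:460][:,:,::-1]
cv2.imwrite('pics/w7.png',cv2.resize(a,None,fx=2.8,fy=2.8,interpolation=2))
a=capture('side')[130:230,205:305][:,:,::-1]
a=cv2.resize(a,(600,600),interpolation=2);cv2.imwrite('pics/s7.png',a)
"
```

```text
t 8.37 bed xyz [-157.7    3.8  -21.3] yaw of tool z vs bed x 0.10 F [-0. -0.  0.] w 0.60 tilt [-0. -0. -1.]
```

View pics/w7.png

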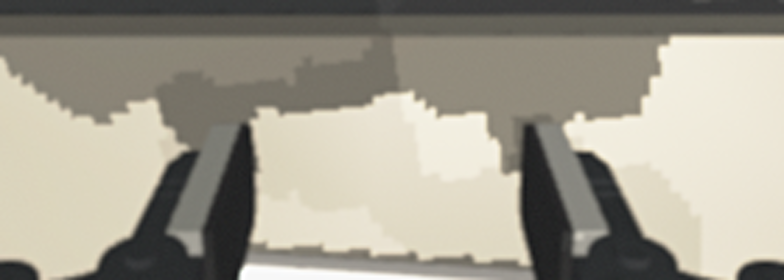

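View pics/s7.png

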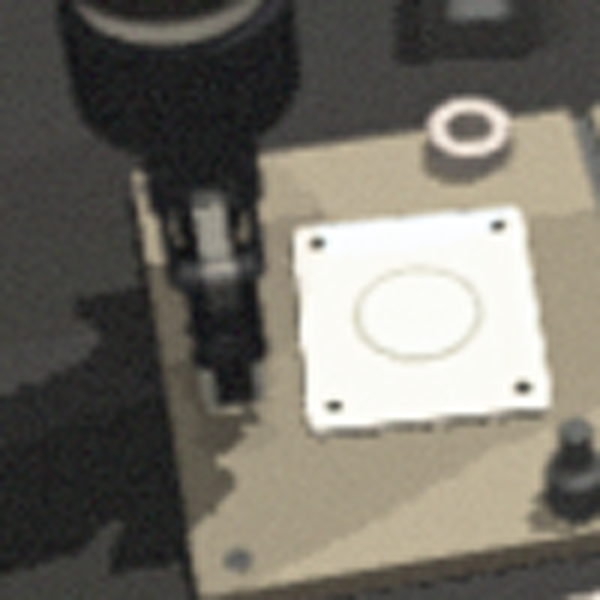

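{"api": "jog_arm", "payload": {
  "motion": [
    {"x":1,"y":0,"z":0,"spin":0,"grip":0.6},
    {"x":1,"y":0,"z":0,"spin":0,"grip":0.6}
  ]
}}

```text
time: 8.63
position: [0.476, 0.1373, -0.0222]
tool_rot: [[-0.0, 0.137, 0.991], [-0.0, 0.991, -0.137], [-1.0, -0.0, -0.0]]
contact_force: [0.8, -0.4, -0.2]
width: 0.6
```

{"api": "jog_arm", "payload": {
  "motion": [
    {"x":1,"y":0,"z":0,"spin":0,"grip":0.6},
    {"x":1,"y":0,"z":0,"spin":0,"grip":0.6}
  ]
}}

```text
time: 8.8
position: [0.476, 0.1373, -0.0233]
tool_rot: [[-0.0, 0.137, 0.991], [-0.0, 0.991, -0.137], [-1.0, -0.0, -0.0]]
contact_force: [-0.1, -0.8, 0.7]
width: 0.599
```

{"api": "jog_arm", "payload": {
  "motion": [
    {"x":1,"y":0,"z":0,"spin":0,"grip":0.6},
    {"x":1,"y":0,"z":0,"spin":0,"grip":0.6}
  ]
}}

```text
time: 8.97
position: [0.476, 0.1373, -0.0243]
tool_rot: [[-0.0, 0.137, 0.991], [-0.0, 0.991, -0.137], [-1.0, -0.0, -0.0]]
contact_force: [-0.7, -0.1, -0.1]
width: 0.601
```

{"api": "jog_arm", "payload": {
  "motion": [
    {"x":1,"y":0,"z":0,"spin":0,"grip":0.6},
    {"x":1,"y":0,"z":0,"spin":0,"grip":0.6}
  ]
}}

```text
time: 9.13
position: [0.476, 0.1373, -0.0253]
tool_rot: [[-0.0, 0.137, 0.991], [-0.0, 0.991, -0.137], [-1.0, -0.0, -0.0]]
contact_force: [-0.3, -0.0, 0.1]
width: 0.6
```

{"api": "jog_arm", "payload": {
  "motion": [
    {"x":1,"y":0,"z":0,"spin":0,"grip":0.6},
    {"x":1,"y":0,"z":0,"spin":0,"grip":0.6}
  ]
}}

```text
time: 9.3
position: [0.476, 0.1373, -0.0263]
tool_rot: [[-0.0, 0.137, 0.991], [-0.0, 0.991, -0.137], [-1.0, -0.0, -0.0]]
contact_force: [-0.2, 0.5, 0.1]
width: 0.598
```

{"api": "jog_arm", "payload": {
  "motion": [
    {"x":1,"y":0,"z":0,"spin":0,"grip":0.6},
    {"x":1,"y":0,"z":0,"spin":0,"grip":0.6}
  ]
}}

```text
time: 9.47
position: [0.476, 0.1373, -0.0273]
tool_rot: [[-0.0, 0.137, 0.991], [-0.0, 0.991, -0.137], [-1.0, -0.0, -0.0]]
contact_force: [-0.4, 0.7, 0.4]
width: 0.603
```

```bash
python3 -c "
from h import *
s=where()
a=capture('wrist')[200:300,180:460][:,:,::-1]
cv2.imwrite('pics/w8.png',cv2.resize(a,None,fx=2.8,fy=2.8,interpolation=2))
a=capture('side')[130:230,205:305][:,:,::-1]
a=cv2.resize(a,(600,600),interpolation=2);cv2.imwrite('pics/s8.png',a)
b=capture('scene')[140:230,320:430][:,:,::-1]
cv2.imwrite('pics/c8.png',cv2.resize(b,None,fx=6,fy=6,interpolation=2))
"
```

```text
t 9.47 bed xyz [-157.8    3.8  -27.3] yaw of tool z vs bed x 0.11 F [-0.4  0.7  0.4] w 0.60 tilt [-0. -0. -1.]
```

View pics/w8.png

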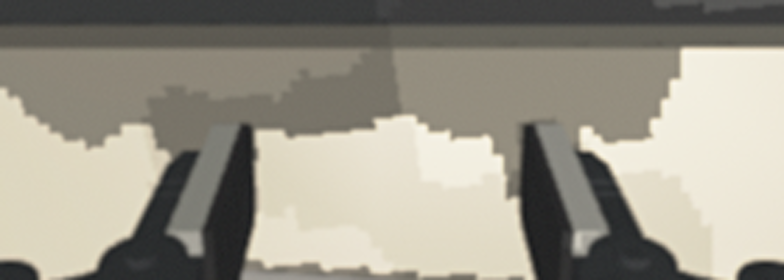

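View pics/s8.png

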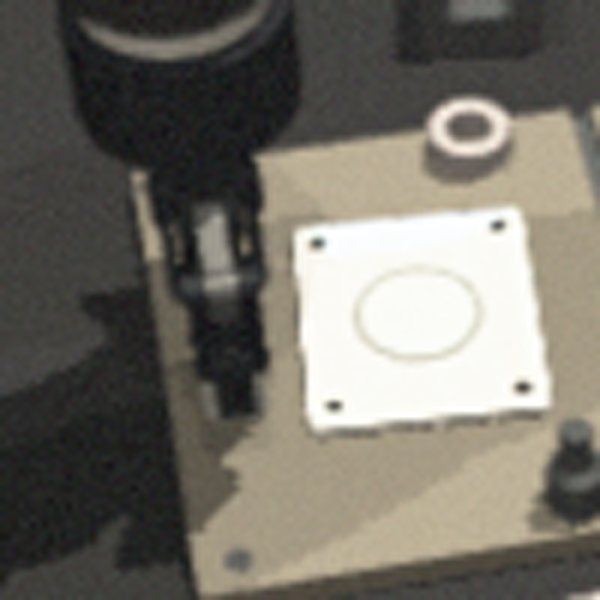

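View pics/c8.png

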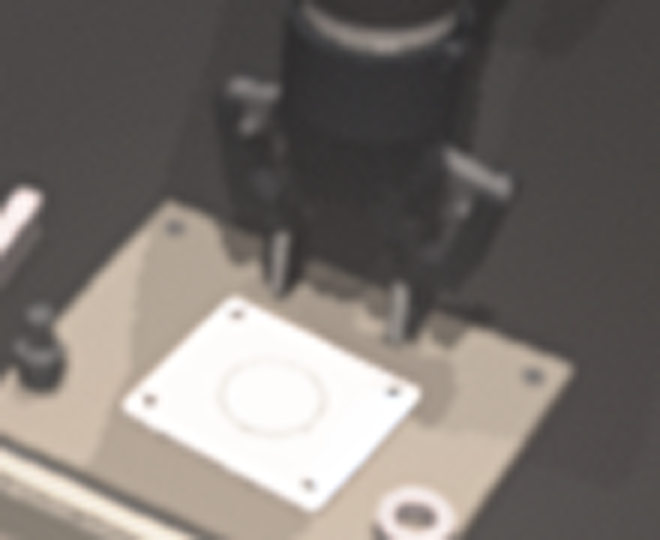

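```bash
python3 - <<'E'
from h import *
a,b=camera_params('side'),camera_params('scene')
for z in (10,12,15,20,25):
    print(z,((toplane(a,[(244.2,199.5)],z/1e3)-T)@RB*1e3).round(1),((toplane(b,[(366.7,189.3),(386.3,197.3)],z/1e3)-T)@RB*1e3).round(1).tolist())
E
```

```text
10 [[-156.9  -26.4]] [[-152.6, -27.6], [-153.5, 32.3]]
12 [[-157.   -28.1]] [[-150.7, -26.7], [-151.6, 33.1]]
15 [[-157.   -30.8]] [[-147.8, -25.3], [-148.7, 34.3]]
20 [[-157.1  -35.2]] [[-143.0, -23.0], [-143.8, 36.2]]
25 [[-157.2  -39.6]] [[-138.1, -20.7], [-139.0, 38.1]]
```

{"api": "jog_arm", "payload": {
  "motion": [
    {"x":1,"y":0,"z":0,"spin":0,"grip":0.6},
    {"x":1,"y":0,"z":0,"spin":0,"grip":0.6}
  ]
}}

```text
time: 9.78
position: [0.476, 0.1373, -0.0282]
tool_rot: [[-0.0, 0.137, 0.991], [-0.0, 0.991, -0.137], [-1.0, -0.0, -0.0]]
contact_force: [-1.4, -0.3, -0.7]
width: 0.598
```

{"api": "jog_arm", "payload": {
  "motion": [
    {"x":1,"y":0,"z":0,"spin":0,"grip":0.6},
    {"x":1,"y":0,"z":0,"spin":0,"grip":0.6}
  ]
}}

```text
time: 9.95
position: [0.476, 0.1373, -0.0293]
tool_rot: [[-0.0, 0.137, 0.991], [-0.0, 0.991, -0.137], [-1.0, -0.0, -0.0]]
contact_force: [-0.1, 0.7, -0.1]
width: 0.601
```

{"api": "jog_arm", "payload": {
  "motion": [
    {"x":1,"y":0,"z":0,"spin":0,"grip":0.6},
    {"x":1,"y":0,"z":0,"spin":0,"grip":0.6}
  ]
}}

```text
time: 10.12
position: [0.4762, 0.1373, -0.0296]
tool_rot: [[0.0, 0.137, 0.991], [0.0, 0.991, -0.137], [-1.0, 0.0, 0.0]]
contact_force: [-1.1, -0.0, 3.3]
width: 0.602
```

Contact: Fz rises to 3.3 N at reported z = −29.6 mm. I raise 2 mm and begin pushing along the bed.

{"api": "jog_arm", "payload": {
  "motion": [
    {"x":-2,"y":0,"z":2,"spin":0,"grip":0.6},
    {"x":-2,"y":0,"z":7,"spin":0,"grip":0.6},
    {"x":-2,"y":0,"z":12,"spin":0,"grip":0.6},
    {"x":-2,"y":0,"z":17,"spin":0,"grip":0.6},
    {"x":-2,"y":0,"z":22,"spin":0,"grip":0.6}
  ]
}}

```text
time: 10.53
position: [0.4983, 0.1341, -0.0283]
tool_rot: [[-0.001, 0.138, 0.99], [-0.0, 0.99, -0.138], [-1.0, -0.0, -0.001]]
contact_force: [-0.5, 0.6, 0.6]
width: 0.598
```

{"api": "jog_arm", "payload": {
  "motion": [
    {"x":0,"y":0,"z":5,"spin":0,"grip":0.6},
    {"x":0,"y":0,"z":10,"spin":0,"grip":0.6},
    {"x":0,"y":0,"z":15,"spin":0,"grip":0.6},
    {"x":0,"y":0,"z":20,"spin":0,"grip":0.6},
    {"x":0,"y":0,"z":25,"spin":0,"grip":0.6}
  ]
}}

```text
time: 10.95
position: [0.5231, 0.1308, -0.0283]
tool_rot: [[-0.0, 0.137, 0.991], [-0.0, 0.991, -0.137], [-1.0, -0.0, -0.0]]
contact_force: [0.2, -0.4, 0.2]
width: 0.601
```

```bash
python3 -c "
from h import *
s=where()
a=capture('side')[125:225,215:355][:,:,::-1]
cv2.imwrite('pics/s9.png',cv2.resize(a,None,fx=5,fy=5,interpolation=2))
"
```

```text
t 10.95 bed xyz [-110.2    3.9  -28.3] yaw of tool z vs bed x 0.10 F [ 0.2 -0.4  0.2] w 0.60 tilt [-0. -0. -1.]
```

View pics/s9.png

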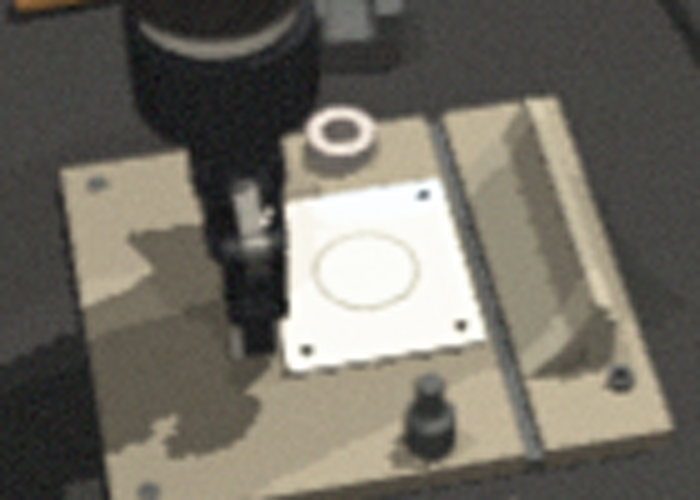

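The cover sits square on both tips, its lead edge (438,180)–(485,338) parallel to the slot. I push on.

{"api": "jog_arm", "payload": {
  "motion": [
    {"x":0,"y":0,"z":5,"spin":0,"grip":0.6},
    {"x":0,"y":0,"z":10,"spin":0,"grip":0.6},
    {"x":0,"y":0,"z":15,"spin":0,"grip":0.6},
    {"x":0,"y":0,"z":20,"spin":0,"grip":0.6},
    {"x":0,"y":0,"z":25,"spin":0,"grip":0.6}
  ]
}}

```text
time: 11.42
position: [0.5472, 0.1274, -0.0282]
tool_rot: [[-0.001, 0.137, 0.991], [0.0, 0.991, -0.137], [-1.0, -0.0, -0.001]]
contact_force: [-2.3, 0.5, 1.4]
width: 0.602
```

```bash
python3 -c "
from h import *
s=where()
a=capture('side')[125:225,215:355][:,:,::-1]
cv2.imwrite('pics/s10.png',cv2.resize(a,None,fx=5,fy=5,interpolation=2))
"
```

```text
t 11.42 bed xyz [-85.9   3.9 -28.2] yaw of tool z vs bed x 0.11 F [-2.3  0.5  1.4] w 0.60 tilt [-0.001  0.    -1.   ]
```

View pics/s10.png

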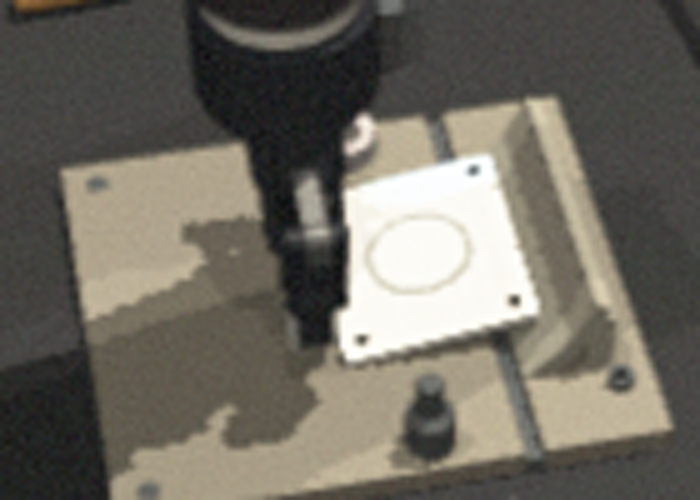

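The lead edge is climbing the slope, now at about (515,235). Force is small (2–3 N).

{"api": "jog_arm", "payload": {
  "motion": [
    {"x":0,"y":0,"z":5,"spin":0,"grip":0.6},
    {"x":0,"y":0,"z":10,"spin":0,"grip":0.6},
    {"x":0,"y":0,"z":15,"spin":0,"grip":0.6},
    {"x":0,"y":0,"z":20,"spin":0,"grip":0.6},
    {"x":0,"y":0,"z":25,"spin":0,"grip":0.6}
  ]
}}

```text
time: 11.88
position: [0.5728, 0.1238, -0.0284]
tool_rot: [[0.0, 0.137, 0.991], [-0.0, 0.991, -0.137], [-1.0, -0.0, 0.0]]
contact_force: [-0.8, -0.6, -1.4]
width: 0.6
```

```bash
python3 -c "
from h import *
s=where()
a=capture('side')[125:225,215:355][:,:,::-1]
cv2.imwrite('pics/s11.png',cv2.resize(a,None,fx=5,fy=5,interpolation=2))
"
```

```text
t 11.88 bed xyz [-60.    3.9 -28.4] yaw of tool z vs bed x 0.10 F [-0.8 -0.6 -1.4] w 0.60 tilt [ 0. -0. -1.]
```

View pics/s11.png

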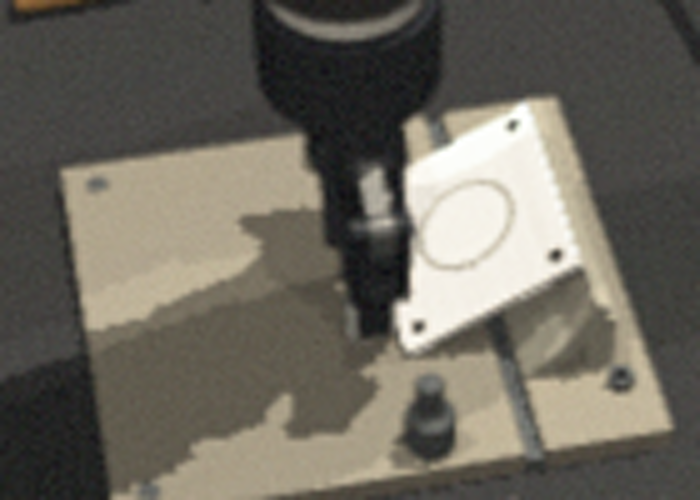

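{"api": "jog_arm", "payload": {
  "motion": [
    {"x":0,"y":0,"z":5,"spin":0,"grip":0.6},
    {"x":0,"y":0,"z":10,"spin":0,"grip":0.6},
    {"x":0,"y":0,"z":15,"spin":0,"grip":0.6},
    {"x":0,"y":0,"z":20,"spin":0,"grip":0.6},
    {"x":0,"y":0,"z":25,"spin":0,"grip":0.6}
  ]
}}

```text
time: 12.35
position: [0.5976, 0.1205, -0.028]
tool_rot: [[0.0, 0.137, 0.991], [-0.0, 0.991, -0.137], [-1.0, 0.0, 0.0]]
contact_force: [-1.2, 0.2, -1.2]
width: 0.599
```

```bash
python3 -c "
from h import *
s=where()
a=capture('side')[125:225,215:355][:,:,::-1]
cv2.imwrite('pics/s12.png',cv2.resize(a,None,fx=5,fy=5,interpolation=2))
"
```

```text
t 12.35 bed xyz [-35.    4.1 -28. ] yaw of tool z vs bed x 0.10 F [-1.2  0.2 -1.2] w 0.60 tilt [ 0. -0. -1.]
```

View pics/s12.png

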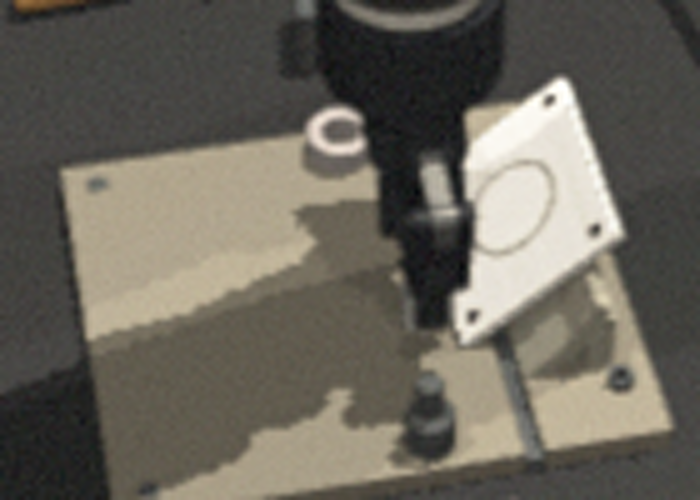

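{"api": "jog_arm", "payload": {
  "motion": [
    {"x":0,"y":0,"z":3,"spin":0,"grip":0.6},
    {"x":0,"y":0,"z":6,"spin":0,"grip":0.6},
    {"x":0,"y":0,"z":9,"spin":0,"grip":0.6},
    {"x":0,"y":0,"z":12,"spin":0,"grip":0.6},
    {"x":0,"y":0,"z":12,"spin":0,"grip":0.6}
  ]
}}

```text
time: 12.82
position: [0.6101, 0.1187, -0.0278]
tool_rot: [[0.002, 0.138, 0.99], [-0.0, 0.99, -0.138], [-1.0, 0.0, 0.002]]
contact_force: [-0.0, 1.1, 0.9]
width: 0.599
```

```bash
python3 -c "
from h import *
s=where()
a=capture('side')[125:225,215:355][:,:,::-1]
cv2.imwrite('pics/s13.png',cv2.resize(a,None,fx=5,fy=5,interpolation=2))
"
```

```text
t 12.82 bed xyz [-22.4   4.1 -27.8] yaw of tool z vs bed x 0.09 F [-0.   1.1  0.9] w 0.60 tilt [ 0.002 -0.    -1.   ]
```

View pics/s13.png

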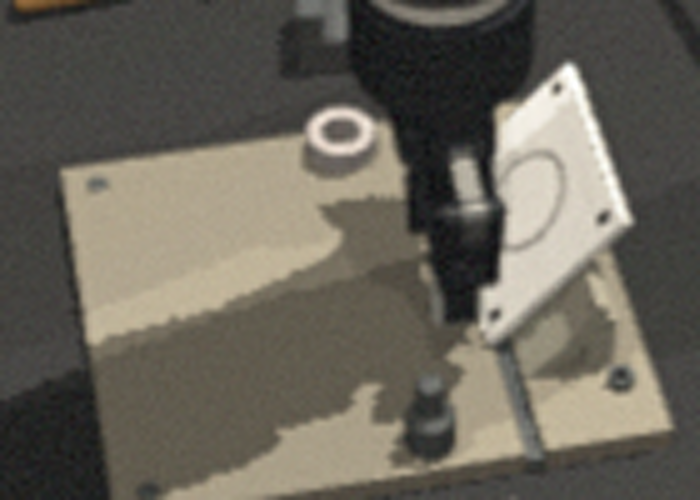

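{"api": "jog_arm", "payload": {
  "motion": [
    {"x":0,"y":0,"z":2,"spin":0,"grip":0.6},
    {"x":0,"y":0,"z":4,"spin":0,"grip":0.6},
    {"x":0,"y":0,"z":6,"spin":0,"grip":0.6},
    {"x":0,"y":0,"z":6,"spin":0,"grip":0.6}
  ]
}}

```text
time: 13.2
position: [0.6154, 0.118, -0.028]
tool_rot: [[0.001, 0.137, 0.991], [-0.0, 0.991, -0.137], [-1.0, -0.0, 0.001]]
contact_force: [-0.1, 0.7, -0.2]
width: 0.598
```

```bash
python3 -c "
from h import *
s=where()
a=capture('side')[125:225,215:355][:,:,::-1]
cv2.imwrite('pics/s14.png',cv2.resize(a,None,fx=5,fy=5,interpolation=2))
"
```

```text
t 13.20 bed xyz [-17.   4. -28.] yaw of tool z vs bed x 0.10 F [-0.1  0.7 -0.2] w 0.60 tilt [ 0.001 -0.    -1.   ]
```

View pics/s14.png

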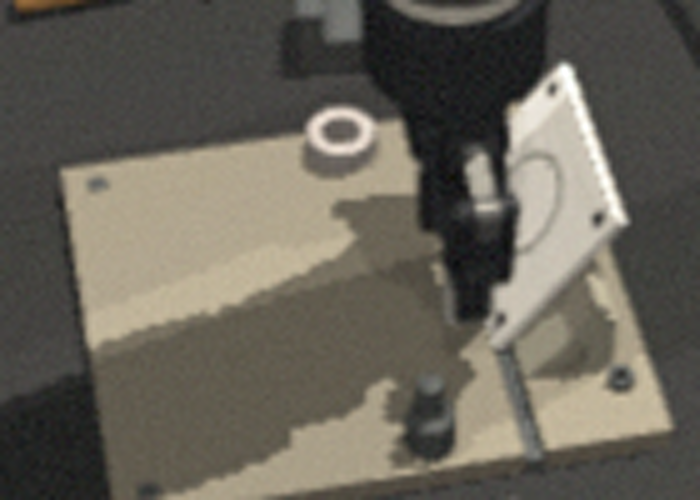

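```bash
python3 -c "
from h import *
b=capture('scene')[140:250,290:410][:,:,::-1]
cv2.imwrite('pics/c14.png',cv2.resize(b,None,fx=5,fy=5,interpolation=2))
L=[b2w(48.7,y,74.8) for y in (54,-46)];t=[b2w(-8.9,y,10.7) for y in (54,-46)]
for n,o in (('side',(215,125)),('scene',(290,140))): print(n,((proj(camera_params(n),L+t)-o)*5).round().tolist())
L=[b2w(-9+60.8,y,12+60.8) for y in (54,-46)];t=[b2w(-13.2,y,16.2) for y in (54,-46)]
for n,o in (('side',(215,125)),('scene',(290,140))): print('undropped',n,((proj(camera_params(n),L+t)-o)*5).round().tolist())
"
```

```text
side [[571.0, 69.0], [629.0, 228.0], [445.0, 191.0], [492.0, 351.0]]
scene [[335.0, 465.0], [152.0, 378.0], [388.0, 475.0], [216.0, 394.0]]
undropped side [[578.0, 72.0], [636.0, 230.0], [435.0, 184.0], [483.0, 344.0]]
undropped scene [[332.0, 472.0], [149.0, 385.0], [392.0, 462.0], [221.0, 381.0]]
```

View pics/c14.png

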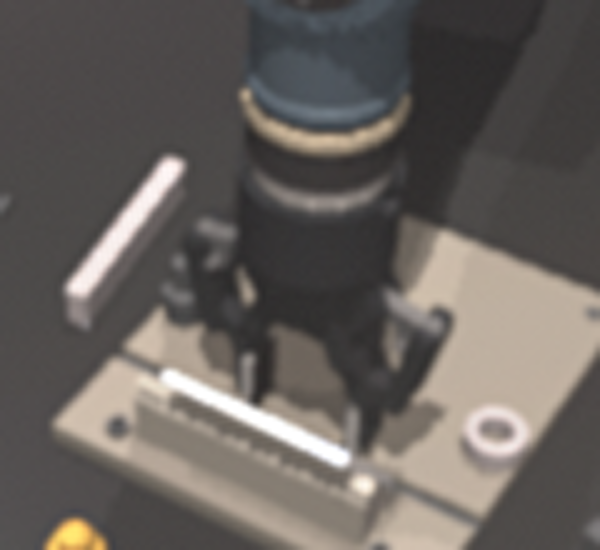

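Both views match the predicted dropped pose: side lead edge at (570,62)–(627,218), tail corner (495,348). I back off, lift clear and look.

{"api": "jog_arm", "payload": {
  "motion": [
    {"x":0,"y":0,"z":-4,"spin":0,"grip":0.6},
    {"x":0,"y":0,"z":-12,"spin":0,"grip":0.6},
    {"x":-10,"y":0,"z":-25,"spin":0,"grip":0.6},
    {"x":-35,"y":0,"z":-25,"spin":0,"grip":0.6},
    {"x":-70,"y":0,"z":-25,"spin":0,"grip":0.6}
  ]
}}

```text
time: 13.72
position: [0.5842, 0.1214, 0.0378]
tool_rot: [[-0.011, 0.137, 0.991], [-0.001, 0.991, -0.137], [-1.0, -0.002, -0.011]]
contact_force: [-0.2, -1.0, 0.2]
width: 0.601
```

{"api": "jog_arm", "payload": {
  "motion": [
    {"x":-20,"y":0,"z":0,"spin":0,"grip":0.6},
    {"x":-40,"y":0,"z":0,"spin":0,"grip":0.6},
    {"x":-40,"y":0,"z":0,"spin":0,"grip":0.6}
  ]
}}

```text
time: 13.97
position: [0.5929, 0.1221, 0.0879]
tool_rot: [[0.009, 0.137, 0.991], [0.001, 0.991, -0.137], [-1.0, 0.002, 0.009]]
contact_force: [1.3, 0.3, 1.4]
width: 0.597
```

```bash
python3 -c "
from h import *
goto(75,4,80)
b=capture('scene')[140:250,290:410][:,:,::-1]
cv2.imwrite('pics/c15.png',cv2.resize(b,None,fx=5,fy=5,interpolation=2))
a=capture('side')[115:225,215:355][:,:,::-1]
cv2.imwrite('pics/s15.png',cv2.resize(a,None,fx=5,fy=5,interpolation=2))
"
```

```text
t 13.97 bed xyz [-39.9   5.   87.9] yaw of tool z vs bed x 0.12 F [1.3 0.3 1.4] w 0.60 tilt [ 0.009  0.001 -1.   ]
shift [  8.9  -1.2 114.8] spin 0.002 q [0.09 0.25 0.11 1.43 0.   0.23]
```

View pics/c15.png

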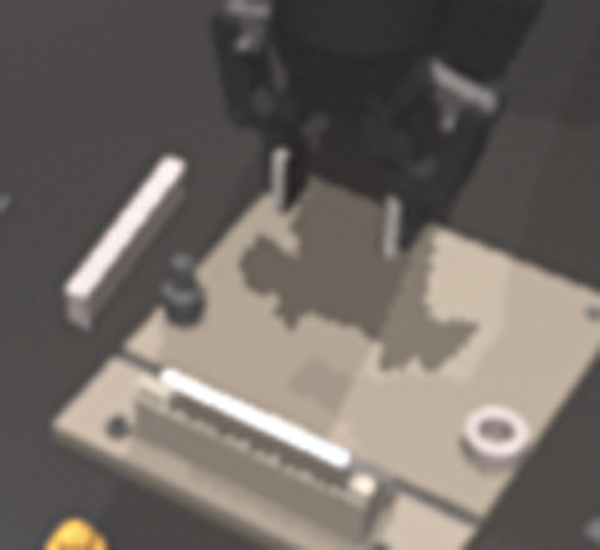

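View pics/s15.png

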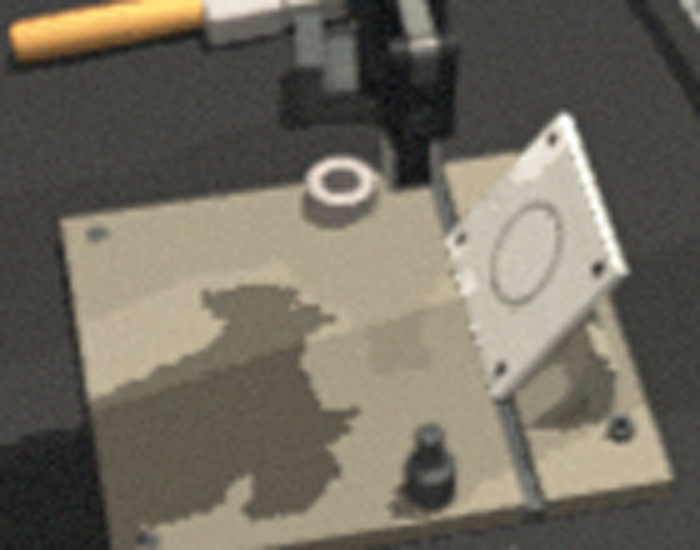

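The cover stands leaning home in the slot: tail edge (450,240)–(500,395), lead edge (570,115)–(628,270). Nothing else has moved. Next I go over the stop.

{"api": "jog_arm", "payload": {
  "motion": [
    {"x":0,"y":0,"z":22,"spin":0,"grip":0.6},
    {"x":0,"y":0,"z":50,"spin":0,"grip":0.6},
    {"x":0,"y":0,"z":78,"spin":0,"grip":0.6},
    {"x":0,"y":0,"z":104,"spin":0,"grip":0.6},
    {"x":0,"y":0,"z":117,"spin":0,"grip":0.6}
  ]
}}

```text
time: 14.48
position: [0.7065, 0.1047, 0.0782]
tool_rot: [[-0.003, 0.138, 0.99], [-0.0, 0.99, -0.138], [-1.0, -0.001, -0.003]]
contact_force: [-0.9, -0.2, -0.1]
width: 0.598
```

{"api": "jog_arm", "payload": {
  "motion": [
    {"x":5,"y":0,"z":0,"spin":0,"grip":0.6},
    {"x":5,"y":0,"z":0,"spin":0,"grip":0.6}
  ]
}}

```text
time: 14.65
position: [0.7039, 0.1052, 0.0727]
tool_rot: [[-0.006, 0.138, 0.99], [-0.0, 0.99, -0.138], [-1.0, -0.001, -0.006]]
contact_force: [-1.1, -0.0, -0.4]
width: 0.602
```

```bash
python3 -c "
from h import *
goto(77,4,21)
b=capture('scene')[140:250,290:410][:,:,::-1]
cv2.imwrite('pics/c16.png',cv2.resize(b,None,fx=5,fy=5,interpolation=2))
a=capture('side')[95:215,215:355][:,:,::-1]
cv2.imwrite('pics/s16.png',cv2.resize(a,None,fx=5,fy=5,interpolation=2))
"
```

```text
t 14.65 bed xyz [72.3  3.7 72.7] yaw of tool z vs bed x 0.08 F [-1.1 -0.  -0.4] w 0.60 tilt [-0.006 -0.    -1.   ]
shift [51.7  0.3  5. ] spin 0.001 q [0.05 0.56 0.49 1.51 0.   0.19]
```

View pics/c16.png

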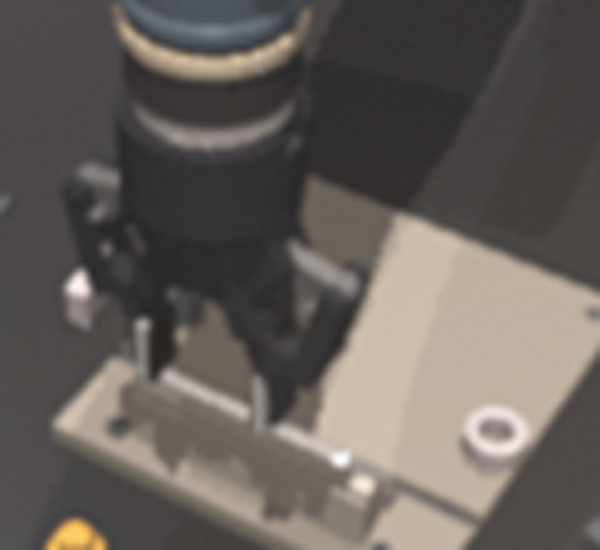

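View pics/s16.png

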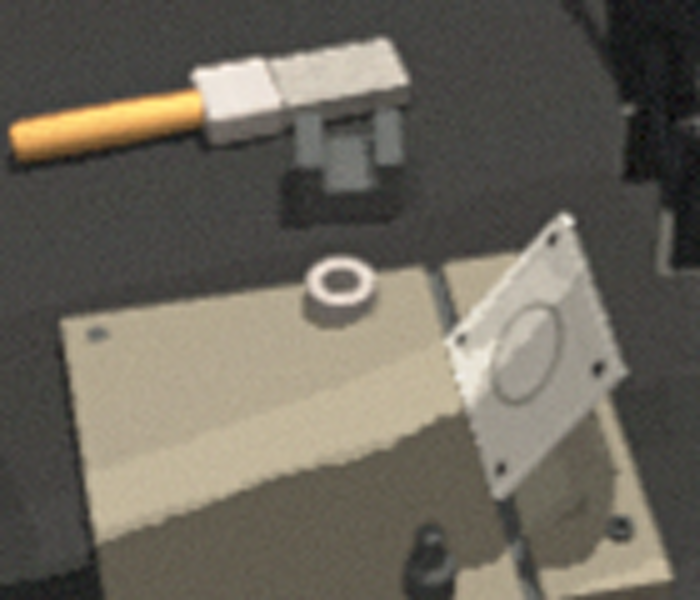

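{"api": "jog_arm", "payload": {
  "motion": [
    {"x":12,"y":0,"z":1,"spin":0,"grip":0.6},
    {"x":26,"y":0,"z":1,"spin":0,"grip":0.6},
    {"x":40,"y":0,"z":1,"spin":0,"grip":0.6},
    {"x":50,"y":0,"z":1,"spin":0,"grip":0.6},
    {"x":50,"y":0,"z":1,"spin":0,"grip":0.6}
  ]
}}

```text
time: 15.17
position: [0.7037, 0.1055, 0.023]
tool_rot: [[-0.006, 0.137, 0.991], [-0.0, 0.991, -0.137], [-1.0, -0.001, -0.006]]
contact_force: [-0.7, -0.2, -0.7]
width: 0.602
```

```bash
python3 -c "
from h import *
goto(75,4,21)
b=capture('scene')[140:250,290:410][:,:,::-1]
cv2.imwrite('pics/c17.png',cv2.resize(b,None,fx=5,fy=5,interpolation=2))
a=capture('side')[110:220,260:400][:,:,::-1]
cv2.imwrite('pics/s17.png',cv2.resize(a,None,fx=5,fy=5,interpolation=2))
"
```

```text
t 15.17 bed xyz [72.1  3.9 23. ] yaw of tool z vs bed x 0.13 F [-0.7 -0.2 -0.7] w 0.60 tilt [-0.006 -0.    -1.   ]
shift [2.  0.1 2.9] spin 0.002 q [0.05 0.57 0.41 1.41 0.   0.19]
```

View pics/c17.png

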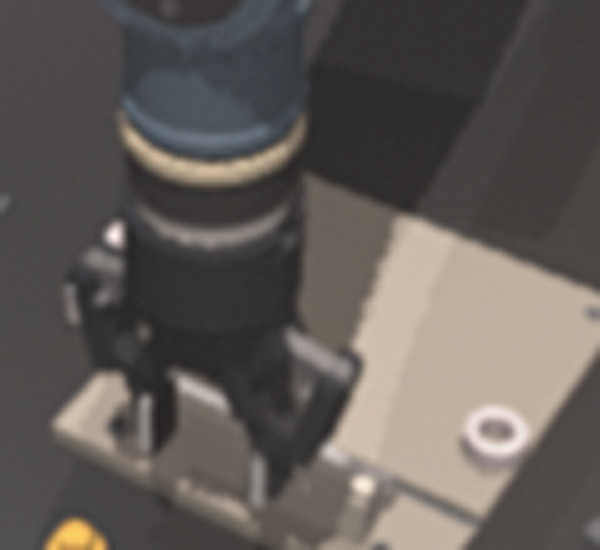

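View pics/s17.png

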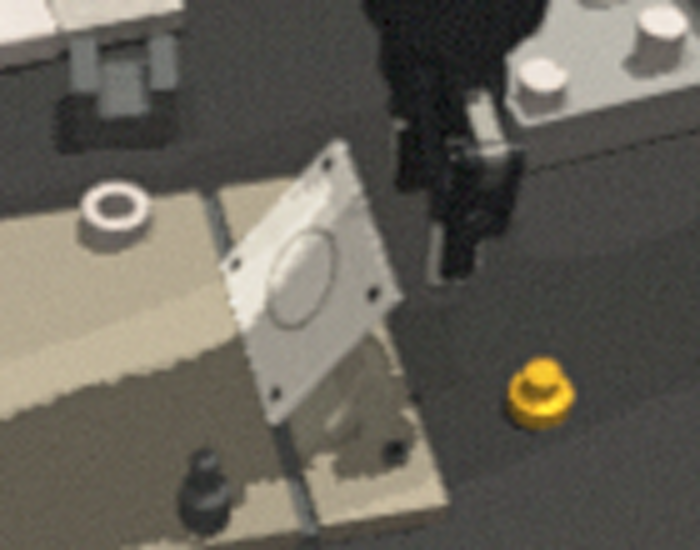

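```bash
python3 -c "
from h import *
for z in (50,64,75): print(z,((proj(camera_params('side'),[b2w(61,-27,z),b2w(83,-27,z)])-(260,110))*5).round().tolist(),((proj(camera_params('scene'),[b2w(83,-24,z),b2w(83,32,z)])-(290,140))*5).round().tolist())
"
```

```text
50 [[417.0, 308.0], [466.0, 300.0]] [[152.0, 478.0], [254.0, 529.0]]
64 [[419.0, 285.0], [469.0, 277.0]] [[151.0, 458.0], [254.0, 509.0]]
75 [[421.0, 266.0], [471.0, 259.0]] [[151.0, 442.0], [255.0, 494.0]]
```

Tips project at z≈64 mm in both views, above the stop top (52) and below the raised edge (75). I push back towards the robot.

{"api": "jog_arm", "payload": {
  "motion": [
    {"x":0,"y":0,"z":-5,"spin":0,"grip":0.6},
    {"x":0,"y":0,"z":-10,"spin":0,"grip":0.6},
    {"x":0,"y":0,"z":-15,"spin":0,"grip":0.6},
    {"x":0,"y":0,"z":-20,"spin":0,"grip":0.6},
    {"x":0,"y":0,"z":-25,"spin":0,"grip":0.6}
  ]
}}

```text
time: 15.68
position: [0.6825, 0.1089, 0.028]
tool_rot: [[0.002, 0.137, 0.991], [0.0, 0.991, -0.137], [-1.0, 0.0, 0.002]]
contact_force: [0.9, -0.5, -0.1]
width: 0.602
```

{"api": "jog_arm", "payload": {
  "motion": [
    {"x":0,"y":0,"z":-4,"spin":0,"grip":0.6},
    {"x":0,"y":0,"z":-8,"spin":0,"grip":0.6},
    {"x":0,"y":0,"z":-12,"spin":0,"grip":0.6},
    {"x":0,"y":0,"z":-16,"spin":0,"grip":0.6},
    {"x":0,"y":0,"z":-20,"spin":0,"grip":0.6}
  ]
}}

```text
time: 16.1
position: [0.6617, 0.1116, 0.0267]
tool_rot: [[-0.001, 0.137, 0.991], [0.0, 0.991, -0.137], [-1.0, -0.0, -0.001]]
contact_force: [0.1, -0.7, -0.2]
width: 0.6
```

```bash
python3 -c "
from h import *
goto(0,4,21)
a=capture('side')[90:220,240:380][:,:,::-1]
cv2.imwrite('pics/s18.png',cv2.resize(a,None,fx=4.5,fy=4.5,interpolation=2))
"
```

```text
t 16.10 bed xyz [29.7  4.1 26.7] yaw of tool z vs bed x 0.11 F [ 0.1 -0.7 -0.2] w 0.60 tilt [-0.001  0.    -1.   ]
shift [  5.7  -0.1 -29.7] spin 0.002 q [0.07 0.45 0.25 1.37 0.   0.2 ]
```

View pics/s18.png

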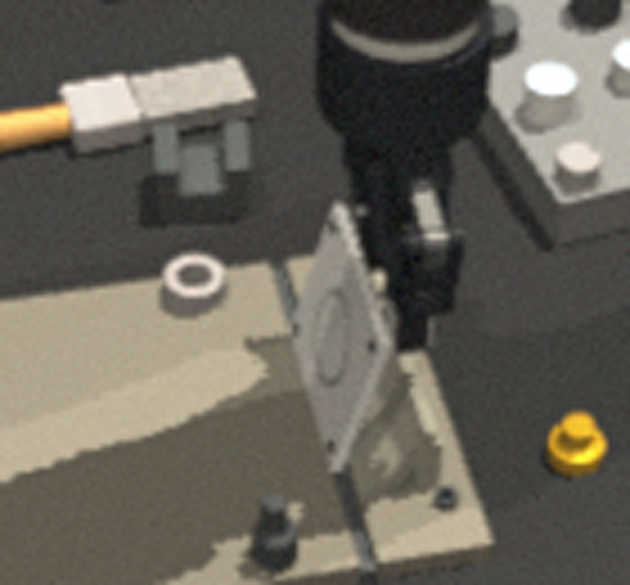

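The cover is being turned up, to about 75°, and still seated in the slot. I push on.

{"api": "jog_arm", "payload": {
  "motion": [
    {"x":1,"y":0,"z":-4,"spin":0,"grip":0.6},
    {"x":2,"y":0,"z":-8,"spin":0,"grip":0.6},
    {"x":2,"y":0,"z":-12,"spin":0,"grip":0.6},
    {"x":2,"y":0,"z":-16,"spin":0,"grip":0.6},
    {"x":2,"y":0,"z":-20,"spin":0,"grip":0.6}
  ]
}}

```text
time: 16.57
position: [0.642, 0.1143, 0.0247]
tool_rot: [[-0.0, 0.137, 0.991], [0.0, 0.991, -0.137], [-1.0, -0.0, -0.0]]
contact_force: [-0.2, 0.2, 1.2]
width: 0.598
```

```bash
python3 -c "
from h import *
goto(0,4,21)
a=capture('side')[90:220,240:380][:,:,::-1]
cv2.imwrite('pics/s19.png',cv2.resize(a,None,fx=4.5,fy=4.5,interpolation=2))
"
```

```text
t 16.57 bed xyz [ 9.8  4.1 24.7] yaw of tool z vs bed x 0.10 F [-0.2  0.2  1.2] w 0.60 tilt [-0.  0. -1.]
shift [ 3.7 -0.1 -9.8] spin 0.002 q [0.07 0.4  0.18 1.35 0.   0.21]
```

View pics/s19.png

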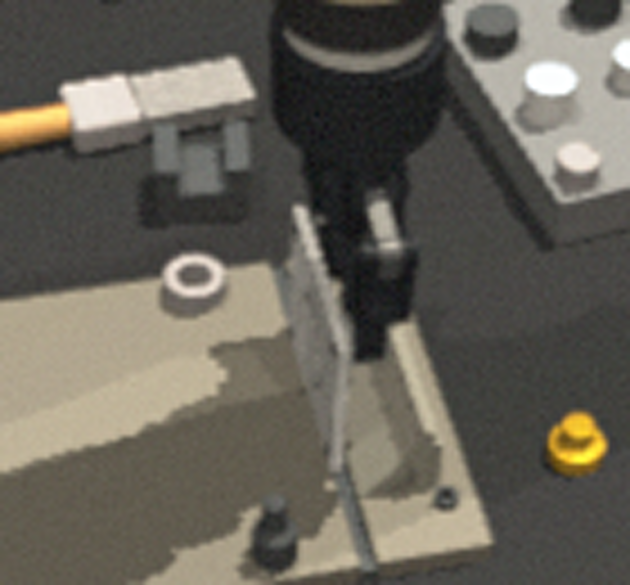

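{"api": "jog_arm", "payload": {
  "motion": [
    {"x":0,"y":0,"z":-3,"spin":0,"grip":0.6},
    {"x":0,"y":0,"z":-6,"spin":0,"grip":0.6},
    {"x":0,"y":0,"z":-9,"spin":0,"grip":0.6},
    {"x":0,"y":0,"z":-12,"spin":0,"grip":0.6},
    {"x":0,"y":0,"z":-15,"spin":0,"grip":0.6}
  ]
}}

```text
time: 17.03
position: [0.6274, 0.1163, 0.0249]
tool_rot: [[0.0, 0.137, 0.991], [0.0, 0.991, -0.137], [-1.0, 0.0, 0.0]]
contact_force: [-0.1, -0.1, 0.6]
width: 0.597
```

```bash
python3 -c "
from h import *
where()
a=capture('side')[90:220,240:380][:,:,::-1]
cv2.imwrite('pics/s20.png',cv2.resize(a,None,fx=4.5,fy=4.5,interpolation=2))
"
```

```text
t 17.03 bed xyz [-4.9  4.1 24.9] yaw of tool z vs bed x 0.10 F [-0.1 -0.1  0.6] w 0.60 tilt [ 0.  0. -1.]
```

View pics/s20.png

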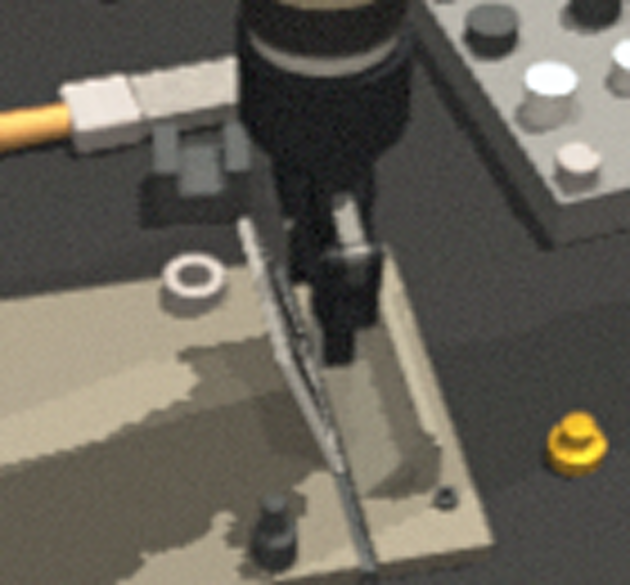

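The cover is past vertical and falling towards the robot. I back the fingers off and up.

{"api": "jog_arm", "payload": {
  "motion": [
    {"x":0,"y":0,"z":0,"spin":0,"grip":0.6},
    {"x":0,"y":0,"z":6,"spin":0,"grip":0.6},
    {"x":0,"y":0,"z":14,"spin":0,"grip":0.6},
    {"x":-15,"y":0,"z":16,"spin":0,"grip":0.6},
    {"x":-40,"y":0,"z":16,"spin":0,"grip":0.6}
  ]
}}

```text
time: 17.5
position: [0.6416, 0.1135, 0.0609]
tool_rot: [[-0.007, 0.138, 0.99], [-0.001, 0.99, -0.138], [-1.0, -0.002, -0.007]]
contact_force: [-0.2, 0.3, -0.1]
width: 0.601
```

{"api": "jog_arm", "payload": {
  "motion": [
    {"x":-30,"y":0,"z":0,"spin":0,"grip":0.6},
    {"x":-65,"y":0,"z":0,"spin":0,"grip":0.6},
    {"x":-100,"y":0,"z":0,"spin":0,"grip":0.6},
    {"x":-110,"y":0,"z":0,"spin":0,"grip":0.6},
    {"x":-110,"y":0,"z":0,"spin":0,"grip":0.6}
  ]
}}

```text
time: 17.92
position: [0.647, 0.1142, 0.1806]
tool_rot: [[0.01, 0.138, 0.99], [0.001, 0.99, -0.138], [-1.0, 0.002, 0.01]]
contact_force: [0.2, 0.3, 0.5]
width: 0.597
```

```bash
python3 -c "
from h import *
where()
a=capture('side')[:,:,::-1];cv2.imwrite('pics/side21.png',a)
cv2.imwrite('pics/s21.png',cv2.resize(a[120:240,215:375],None,fx=4.8,fy=4.8,interpolation=2))
b=capture('scene')[:,:,::-1];cv2.imwrite('pics/scene21.png',b)
cv2.imwrite('pics/c21.png',cv2.resize(b[150:270,290:430],None,fx=4.8,fy=4.8,interpolation=2))
"
```

```text
t 17.92 bed xyz [ 14.8   4.7 180.6] yaw of tool z vs bed x 0.09 F [0.2 0.3 0.5] w 0.60 tilt [ 0.01   0.001 -1.   ]
```

View pics/s21.png

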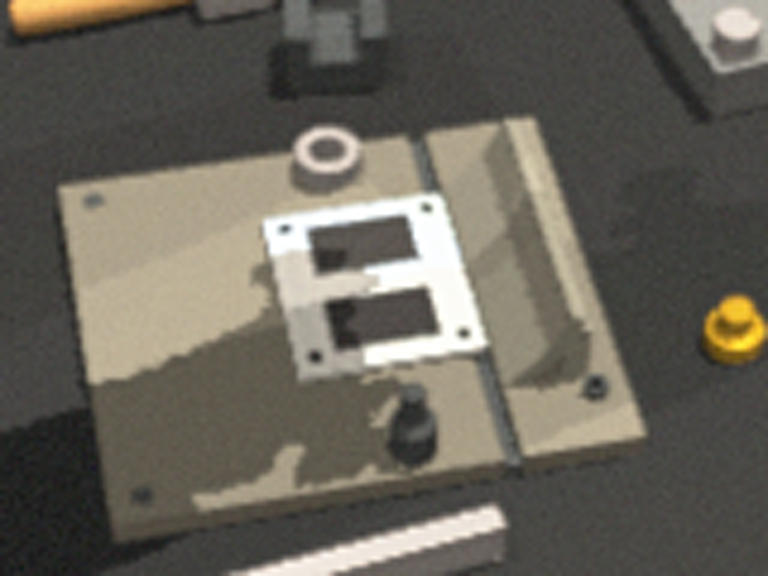

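View pics/c21.png

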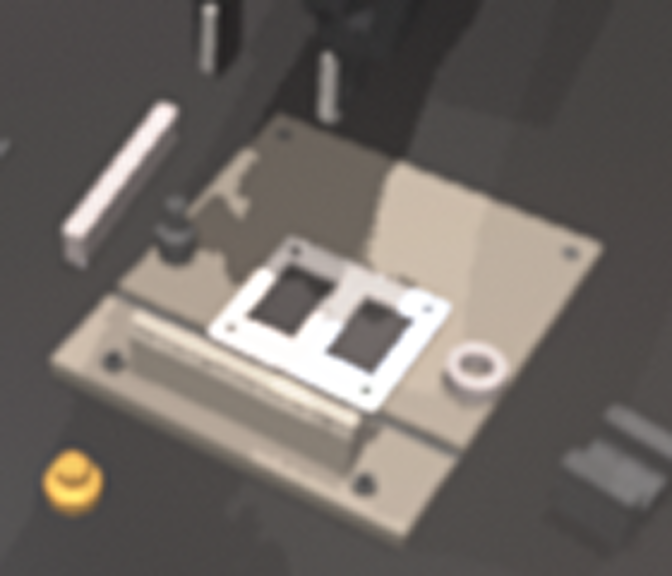

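The cover lies on the bed with the two pockets up. Its corners in the side crop are at (263,218), (440,193), (487,348) and (300,380). I'll check flatness by size, and the other things against the first pictures.

```bash
python3 - <<'E'
from h import *
for n,o,p,f in (("side",(215,120),[(263,218),(440,193),(487,350),(300,381)],4.8),("scene",(290,150),[(291,235),(452,303),(378,412),(208,330)],4.8)):
    q=np.array(p)/f+o;w=(toplane(camera_params(n),q,.018)-T)@RB*1e3
    print(n,w.round(1).tolist(),[round(float(np.hypot(*(w[i]-w[i-1]))),1) for i in range(4)])
for n,box in (("side",None),("scene",None)):
    a=cv2.GaussianBlur(cv2.imread(f"pics/{n}0.png"),(5,5),0);b=cv2.GaussianBlur(cv2.imread(f"pics/{n}21.png"),(5,5),0)
    c=camera_params(n)
    G={"ring":(-52,88,14,20),"plug":(-47,-92,30,20),"nut":(114,-49,11,18)}
    for k,(x,y,z,r) in G.items():
        u,v=proj(c,b2w(x,y,z))[0];u,v=int(u),int(v);k2=14
        t=cv2.cvtColor(a,6)[v-9:v+9,u-9:u+9];s=cv2.cvtColor(b,6)[v-k2:v+k2,u-k2:u+k2]
        m=cv2.minMaxLoc(cv2.matchTemplate(s,t,cv2.TM_CCOEFF_NORMED));print(n,k,round(m[1],3),(m[3][0]-5,m[3][1]-5))
where()
E
```

```text
side [[-87.5, 56.0], [-2.2, 55.1], [-2.7, -47.2], [-87.9, -47.9]] [103.9, 85.3, 102.4, 85.2]
scene [[-88.7, -41.8], [-90.6, 57.3], [-2.3, 60.5], [-3.2, -42.3]] [85.5, 99.1, 88.4, 102.9]
side ring 0.98 (0, 0)
side plug 0.804 (0, 0)
side nut 0.996 (0, 0)
scene ring 0.97 (0, 0)
scene plug 0.819 (0, -1)
scene nut 0.995 (0, 0)
t 18.02 bed xyz [ 12.    4.1 174.5] yaw of tool z vs bed x 0.10 F [ 0.4 -0.3 -1.1] w 0.60 tilt [ 0.001  0.    -1.   ]
```

View pics/scene21.png

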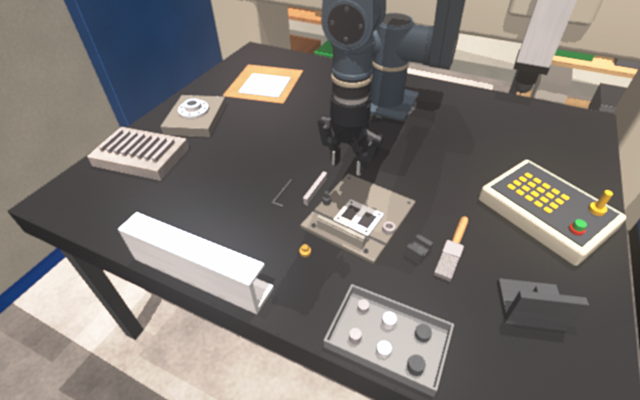

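Both views give 85–88 × 99–104 mm at plate-top height, so the cover lies flat. The ring gauge and nut have not shifted, and the plug is within 1 px. The arm is clear, so I hand in.

{"api": "jog_arm", "payload": {
  "motion": [
    {"x":0,"y":0,"z":0,"spin":0,"grip":0.6},
    {"x":0,"y":0,"z":0,"spin":0,"grip":0.6},
    {"x":0,"y":0,"z":0,"spin":0,"grip":0.6}
  ]
}}

```text
time: 18.27
position: [0.6423, 0.114, 0.1722]
tool_rot: [[-0.004, 0.137, 0.991], [-0.0, 0.991, -0.137], [-1.0, -0.001, -0.004]]
contact_force: [0.7, 0.7, -0.5]
width: 0.603
```

```bash
python3 -c "
from h import *
where();print(job_done())"
```

```text
t 18.27 bed xyz [ 10.2   3.8 172.2] yaw of tool z vs bed x 0.11 F [ 0.7  0.7 -0.5] w 0.60 tilt [-0.004 -0.    -1.   ]
the job is handed in; nothing more can be done
None
```

The cover is turned over and lies flat on the bed with its two-pocket underside up. I handed the job in at 18.3 s, with no verdict reported. With two fingertips I pushed it square along the bed and up the stop until its near edge dropped into the slot. Then I reached over the stop and pushed the raised edge back from behind until it toppled. It was never gripped or lifted.

**Last checks:**
- **Flatness:** both fixed cameras show the cover at bed x from about −90 to −2 mm. Its measured size of 85–88 × 99–104 mm agrees with lying flat. The near edge overhangs the slot.
- **Things around it:** the ring gauge and thumb nut showed no shift in either camera. I compared the V-block, parallel, hex key and brush only by eye, and they look unmoved.
- **Forces:** the largest reading I took was about 3.5 N, when the tips touched the bed. Forces were read only at the end of each move.

**Disagreements:**
- **Fingertip height:** the tips touched the bed with the reported TCP 41 mm below bed height, far more than the 13 mm swing described, so I worked from that contact instead.
- **Wrist camera:** it placed the bed about 4 mm to the left of where the fixed cameras did.
- **Plug gauge:** its image match was weaker (about 0.8, at most 1 px off), probably because of the arm's shadow.

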